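# Make up the valve manifold

### The job

Make up the valve manifold on its base: swing the locking lever clear, drop the valve block upright and fully home in its pocket, and swing the lever fully shut over it. Thread every spacer plate on the table flat over the two pins, and close the stack with the cover plate, threaded on last so that it sits down flat on top of the spacers. Leave the tape roll, hex key and marker where they lie.

Things in the scene. Friction and masses are not known exactly. Their poses are not given: they have to be found in the camera images.
- fixture: Manifold base, fixed to the table: dark steel plate 130 (x) x 240 (y) x 10 mm. Origin: centre of its underside on the table; x across it (away from the robot at yaw 0), y along it. The grey pocket block stands at y = -55 mm, the seat with the two pins at y = +70 mm, the lever's upright 18 mm pivot post at x = 52, y = -55 mm.
- pocket (a point): Centre of the pocket's floor, 10 mm above the table; axes as the fixture's. The pocket is 47 (x) x 33 (y) mm, chamfered at the mouth, in a grey block 72 x 58 mm whose top is 32 mm above the table (pocket 22 mm deep).
- pin_seat (a point): Point midway between the two pins on top of their aluminium seat (84 x 30 mm), 22 mm above the table; axes as the fixture's. The pins, 8 mm thick and cone-tipped, stand at x = -30 and +30 mm from it and rise 46 mm above the seat.
- lever (a joint): Locking lever, swinging level about its upright pivot. 0 = shut, pointing along the fixture's -x over the pocket; grows counter-clockwise seen from above, towards the fixture's -y (away from the pins), to a stop at 1.95 rad. From 1.5 on the pocket is clear. Starts between 0 and 0.5. Friction holds it where it is left; moving it takes about 1 N at the handle.
- lever_pivot (a point): Pivot of the lever, on its axis, 72 mm above the table, the height of the bar's underside; axes as the fixture's. The bar is 14 mm wide and 8 mm thick and passes 4 mm above the seated valve.
- lever_handle (a point): On the axis of the upright round black handle post at the lever's free end, 100 mm from the pivot and 100 mm above the table. The post is 14 mm thick and stands free from 80 to 114 mm above the table.
- valve: Valve block, 44 (x) x 30 (y) x 58 mm high, standing upright: bare aluminium lower half, black coil above. Origin: centre of its underside; z up. About 160 g. Fits the pocket with its 44 mm side along the fixture's x, 1.5 mm play each side, either way round; seated, its top is 68 mm above the table.
- spacer_1: Dark steel spacer plate, 90 x 40 x 6 mm, lying flat, with two through holes of 10.5 mm on its long axis, 30 mm either side of the middle. Origin: centre of its underside; x along the 90 mm side, z up. About 70 g. Three to five spacers are present, all alike; either way round will do.
- spacer_2: Dark steel spacer plate, 90 x 40 x 6 mm, lying flat, with two through holes of 10.5 mm on its long axis, 30 mm either side of the middle. Origin: centre of its underside; x along the 90 mm side, z up. About 70 g. Three to five spacers are present, all alike; either way round will do.
- spacer_3: Dark steel spacer plate, 90 x 40 x 6 mm, lying flat, with two through holes of 10.5 mm on its long axis, 30 mm either side of the middle. Origin: centre of its underside; x along the 90 mm side, z up. About 70 g. Three to five spacers are present, all alike; either way round will do.
- spacer_4: Dark steel spacer plate, 90 x 40 x 6 mm, lying flat, with two through holes of 10.5 mm on its long axis, 30 mm either side of the middle. Origin: centre of its underside; x along the 90 mm side, z up. About 70 g. Three to five spacers are present, all alike; either way round will do.
- spacer_5: Dark steel spacer plate, 90 x 40 x 6 mm, lying flat, with two through holes of 10.5 mm on its long axis, 30 mm either side of the middle. Origin: centre of its underside; x along the 90 mm side, z up. About 70 g. Three to five spacers are present, all alike; either way round will do.
- cover: Grey cover plate, 90 x 40 x 8 mm, with the same two 10.5 mm holes 30 mm either side of the middle along x, and a black upright grip rib in the middle, 34 (x) x 14 (y) mm, rising to 39 mm above the underside. Origin: centre of its underside; x along the 90 mm side. About 140 g. Either way round will do.
- tape_roll: Bystander: roll of black tape lying flat, 55 mm across, 19 mm high. Origin: centre of its underside.
- hex_key: Bystander: hex key lying flat, 104 x 36 x 6 mm. Origin: centre of its underside.
- marker: Bystander: black and red marker pen lying flat, 126 x 13 mm. Origin: centre of its underside.
Mind the look-alikes: they are no part of the job. Leave any purple or turquoise look-alike of the spacer_5 alone.

How it is judged:
By the outcome, as a careful person would: the job done as asked, in the order asked, and still so for the second after the job is handed in, with the robot touching nothing.
Of spacer_1, spacer_2, spacer_3, spacer_4, spacer_5 only 3 to 5 are there at a start; the rules pass over those that are not, and their reading is None.
At some moment in a run one of spacer_1, spacer_2, spacer_3, spacer_4, spacer_5, cover may be knocked a few centimetres aside while the robot is not near it.
It also fails if it takes over 210 s, if anything falls off the work surface, if the arm or the gripper's body presses on something with over 40 N, if the wrist force passes 120 N, or if a joint passes its speed limit or range.

### The arm

A 6-joint arm with a two-finger parallel gripper is mounted at the origin on the work surface; the furniture and walls round the work are solid. World frame = base frame: x ahead of the robot, y to its left, z up, the work surface at z = 0. Lengths are in m, angles in rad, forces in N, time in s.
With the tool pointing down it reaches from about 0.3 to 0.775 m from the base axis. Payload 14.6 kg.
Tool frame: the origin (TCP) lies midway between the tips of the shut fingers; the grasp point (between the pads) lies 19 mm behind it; z points along the fingers, y is the line along which they close (so a half turn about z gives the same grasp; the last joint's range is limited). The gripper opens to 94 mm and grips with 3 to 60 N. Pads are 16 mm wide; open, the fingers measure 119 mm over their backs; the gripper's body (75 mm by 177 mm) begins 78 mm behind the grasp point.
Start: joints at [1.042, 0.3, 1.521, -0, 1.321, -0.067], TCP at [0.245, 0.492, 0.205] pointing down, gripper open.
Joint ranges: [-3.03, 3.03], [-0.79, 2.21], [0.23, 2.52], [-1.04, 4.18], [0, 3.07], [-2.55, 2.55]. Speed limits (rad/s): [2.22, 2.22, 2.57, 3.14, 3.14, 3.14].

### API

Orientations are given as [roll, pitch, yaw] about the fixed x, y, z axes, in that order (R = Rz(yaw) Ry(pitch) Rx(roll)).
In Python, from station import telemetry, optics, ctrl gives the robot as it stands.
- The arm moves only by the tool carry_out, never from a script. Its argument "plan" is a list that holds one entry, the list of rows, each a list of 7 numbers: the shift along the tool's x, y, z in mm, then the turn, a rotation vector about the tool's x, y, z in rad, then the finger opening in mm, from 0 to 94. A call has 1 to 20 rows; each row shifts and turns the commanded pose from where the row before left it, along the tool's axes as they then stand; what a row does not reach is not made up. A row lasts 1/12 s, in which the tool goes at most 41.7 mm and 7.16 degrees, less where a joint would pass 70% of its speed; a pose out of reach is approached as far as the arm can. A call with a gripper value outside its range is refused whole. The fingers move at their own pace and stop on an object; "squeeze" is the grip in N (left out, the last holds). Time passes only in rows, so rows that do not move let the fingers close. It gives the time, the measured TCP pose, the force, the opening and the grip force at its end, in the units of the state.
- telemetry.get_obs(): the state, without advancing time (a new reading comes with each control period).
- optics.camera(name): name is "side" or "top"; returns a dict with "pixels" (400x640x3 uint8, red, green, blue), "intrinsics" (3x3 intrinsics, pixels), "origin" and "rotation" of the camera in the world. Camera axes: x right, y down, z forward; pixel columns grow to the right and rows downward; lengths in m; the calibration is good to about 2 mm. A picture is of the moment at which its call begins. There is no depth.
- ctrl.hand_in(): hands the job in; it is judged then, once.
The state is a dict: "time_s": time; "qpos": joint angles; "joint_vel": joint speeds; "tau": joint torques, N m; "ee_pos": TCP position; "eef_rot": TCP orientation; "force": force on the tool from outside, world axes, zero at the start; "moment": the same for the moment, N m; "grip_width": finger opening in m; "grip_force": force on a finger pad.
Only numpy, scipy, OpenCV 4.12 (cv2) and the standard library are available. Lean on these libraries where they do the work, as an engineer would, in place of code of your own. Each camera call takes 0.05 s, during which the arm holds its last target. There are 200 camera calls.

## Working session

There is one attempt and no reset: what is moved stays moved. The work goes in short steps, Python scripts to look and compute and a tool call to move; the robot and the scene stay as the last step left them, time stands still between calls to the robot, and variables do not carry over. Pictures are saved under pics/ and viewed, at most 14 in all, crops included, and the job is handed in when it is done.

Besides the shell and the picture viewer there is one more tool, called after "Emit:" as name([rows], argument=value, ...), one row to a line, values as JSON. carry_out: Moves the arm, as the interface text tells. Its arguments: {"type":"object","properties":{"plan":{"type":"array","items":{"type":"array","items":{"type":"array","items":{"type":"number"}}}},"squeeze":{"type":"number"}},"required":["plan"]}

```bash
ls; mkdir -p pics; python3 - <<'E'
from station import telemetry, optics
import cv2
o=telemetry.get_obs(); print({k:o[k] for k in('time_s','ee_pos','eef_rot','grip_width','force')})
for n in('top','side'):
    c=optics.camera(n); cv2.imwrite(f'pics/{n}0.png',c['pixels'][:,:,::-1]); print(n,c['intrinsics'],c['origin'],c['rotation'])
E
```

```text
pics
{'time_s': 0.0, 'ee_pos': array([0.24490171, 0.49215287, 0.20486477]), 'eef_rot': array([-3.14038719e+00, -9.62704896e-05,  2.67977961e+00]), 'grip_width': 0.09420405340295845, 'force': array([-0.22042796,  0.58524118,  1.06069347])}
top [[476.85841486   0.         318.09560495]
 [  0.         476.85841486 200.23103898]
 [  0.           0.           1.        ]] [0.2489798  0.02613529 1.68544809] [-2.95983344 -0.01989901 -1.56299228]
side [[516.60109528   0.         323.58040611]
 [  0.         516.60109528 198.36964374]
 [  0.           0.           1.        ]] [-0.15868556 -1.12201381  0.78416209] [-2.05500955e+00  1.59394566e-03 -5.49902266e-01]
```

View pics/top0.png

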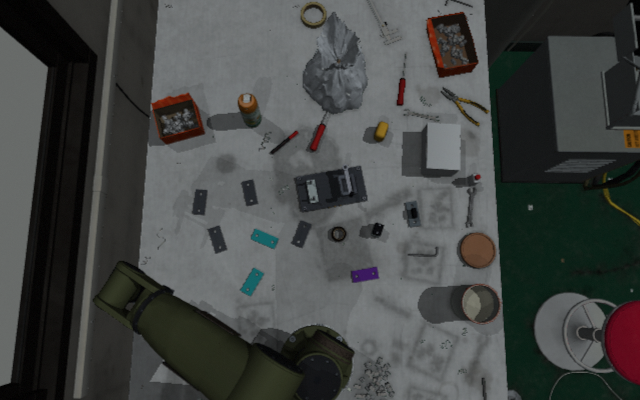

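View pics/side0.png

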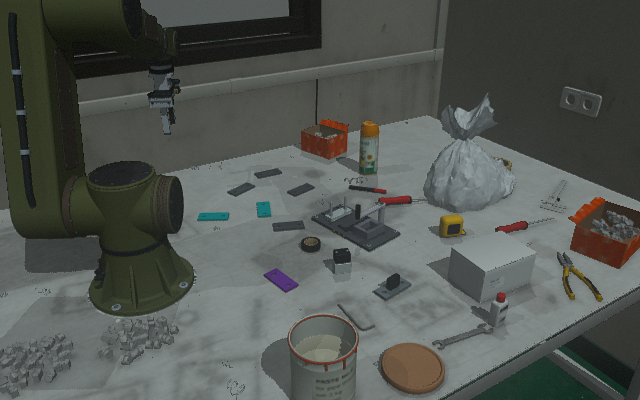

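```bash
cat > h.py <<'E'
import numpy as np, cv2
from scipy.spatial.transform import Rotation as R
from station import telemetry, optics
def cam(n):
    c=optics.camera(n); c['R']=R.from_euler('xyz',c['rotation']).as_matrix(); c['K']=np.array(c['intrinsics']); c['o']=np.array(c['origin']); c['bgr']=np.ascontiguousarray(c['pixels'][:,:,::-1]); return c
def ray(c,p,z):
    d=c['R']@np.linalg.inv(c['K'])@np.array([p[0],p[1],1.]); return c['o']+d*(z-c['o'][2])/d[2]
def proj(c,P):
    q=c['K']@(c['R'].T@(np.array(P)-c['o'])); return q[:2]/q[2]
def tri(c1,p1,c2,p2):
    A=[];b=[]
    for c,p in((c1,p1),(c2,p2)):
        d=c['R']@np.linalg.inv(c['K'])@np.array([p[0],p[1],1.]); d/=np.linalg.norm(d); M=np.eye(3)-np.outer(d,d); A.append(M); b.append(M@c['o'])
    return np.linalg.lstsq(np.vstack(A),np.hstack(b),rcond=None)[0]
def crop(img,x0,y0,x1,y1,s,name):
    im=cv2.resize(img[y0:y1,x0:x1],None,fx=s,fy=s,interpolation=cv2.INTER_CUBIC); im=cv2.convertScaleAbs(im,alpha=1.8); cv2.imwrite('pics/'+name,im)
E
python3 - <<'E'
from h import *
t=cam('top'); s=cam('side')
print(proj(t,[0,0,0]),proj(t,[.5,0,0]),proj(s,[.5,0,0]))
crop(t['bgr'],280,150,440,270,5,'t1.png')
crop(s['bgr'],260,190,420,310,5,'s1.png')
for n,c in(('top',t),):
    g=cv2.cvtColor(c['bgr'],cv2.COLOR_BGR2GRAY); hsv=cv2.cvtColor(c['bgr'],cv2.COLOR_BGR2HSV)
    for p in[(200,202),(249,193),(218,239),(301,233),(264,239),(411,213),(365,275)]: print(p,c['bgr'][p[1],p[0]],hsv[p[1],p[0]])
    m=((g<75)).astype(np.uint8)
    cs,_=cv2.findContours(m,cv2.RETR_EXTERNAL,cv2.CHAIN_APPROX_NONE)
    for k in cs:
        a=cv2.contourArea(k)
        (x,y),wh,an=cv2.minAreaRect(k)
        if 100<a<600 and 160<x<450 and 150<y<330: print(round(x,1),round(y,1),np.round(wh,1),round(an,1),a,ray(t,(x,y),.006).round(4))
E
```

```text
[315.33109935 362.78038759] [316.57013905 216.47646552] [315.56073945 228.51929359]
(200, 202) [43 39 37] [110  36  43]
(249, 193) [42 38 35] [107  43  42]
(218, 239) [46 42 39] [107  39  46]
(301, 233) [43 39 35] [105  47  43]
(264, 239) [98 96 19] [ 91 206  98]
(411, 213) [16 14 12] [105  64  16]
(365, 275) [93 25 59] [135 186  93]
363.7 274.1 [12.9 27.6] 79.7 310.0 [ 0.2979 -0.166   0.006 ]
337.0 234.5 [17. 20.] 90.0 259.0 [ 0.4355 -0.0727  0.006 ]
216.9 239.1 [25.3 12.3] 71.6 280.5 [0.4152 0.3499 0.006 ]
371.0 230.5 [15. 24.] 90.0 273.0 [ 0.4509 -0.1935  0.006 ]
301.5 233.7 [13.7 26.8] 20.9 301.5 [0.4369 0.0529 0.006 ]
410.7 214.4 [25.3 15.8] 80.5 304.5 [ 0.5103 -0.3366  0.006 ]
199.4 201.9 [12.4 25.3] 7.1 276.0 [0.547  0.4179 0.006 ]
249.3 192.4 [25.3 12.7] 77.9 274.5 [0.5835 0.2418 0.006 ]
```

View pics/t1.png

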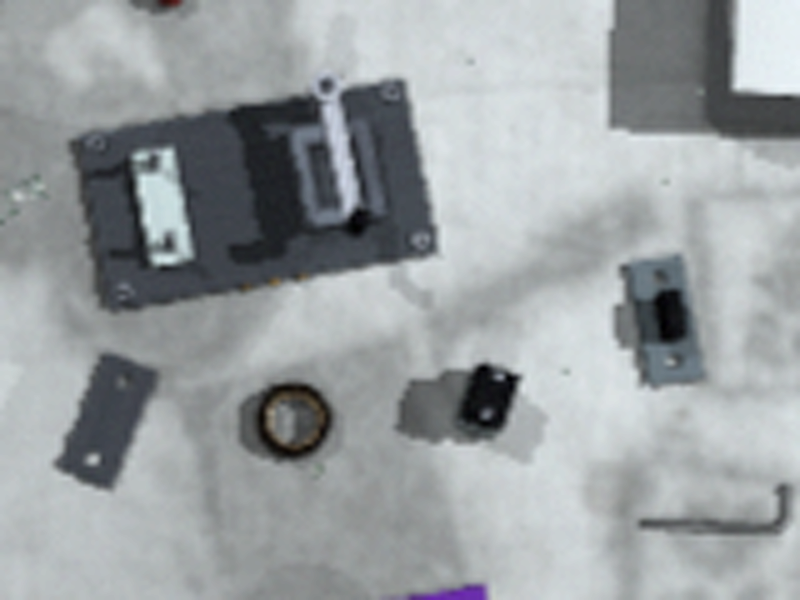

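View pics/s1.png

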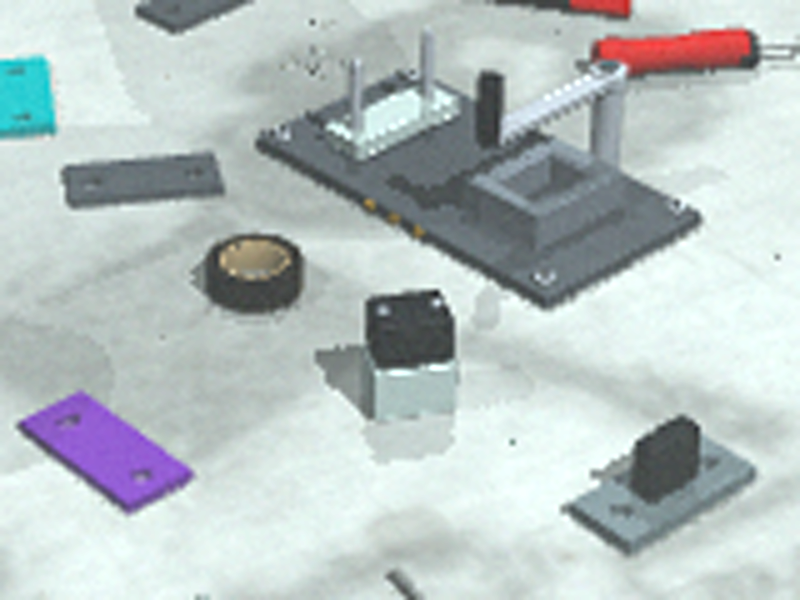

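```bash
cat >> h.py <<'E'
def region(c,box,lo,hi,s=6):
    """largest contour with lo<=gray<hi and low saturation in box, subpixel via upscaling; returns hull pts in pixels"""
    x0,y0,x1,y1=box; im=cv2.resize(c['bgr'][y0:y1,x0:x1],None,fx=s,fy=s,interpolation=cv2.INTER_CUBIC)
    g=cv2.cvtColor(im,cv2.COLOR_BGR2GRAY); m=((g>=lo)&(g<hi)).astype(np.uint8)
    cs,_=cv2.findContours(m,cv2.RETR_EXTERNAL,cv2.CHAIN_APPROX_NONE); k=max(cs,key=cv2.contourArea)
    return (k[:,0,:]+.5)/s-.5+[x0,y0]
def rect(c,pts,z,hull=True):
    """metric min-area rect and hull centroid of contour pts cast to plane z: centre(m), (long,short) mm, yaw of long axis"""
    P=np.array([ray(c,p,z)[:2] for p in pts]).astype(np.float32)*1000
    P=cv2.convexHull(P)[:,0]; M=cv2.moments(P); cen=np.array([M['m10'],M['m01']])/M['m00']
    rc,wh,_=cv2.minAreaRect(P); b=cv2.boxPoints((rc,wh,_)); e=b[1]-b[0],b[2]-b[1]; e=max(e,key=np.linalg.norm)
    th=.5*np.arctan2(2*M['mu11'],M['mu20']-M['mu02'])
    return (cen/1000).round(4),(np.array(rc)/1000).round(4),np.sort(wh).round(1)[::-1],round(float((np.arctan2(e[1],e[0])+np.pi/2)%np.pi-np.pi/2),3),round(float(th),3)
E
python3 - <<'E'
from h import *
t=cam('top'); s=cam('side')
g=cv2.cvtColor(t['bgr'],cv2.COLOR_BGR2GRAY)
print(g[218:250:2,285:320:2]); 
for n,b in dict(A=(183,182,217,222),B=(233,174,266,212),C=(200,220,235,259),D=(285,214,318,252)).items():
    print(n,rect(t,region(t,b,0,66),.003))
print('cover',g[200:230:2,400:425:2])
print('plate',rect(t,region(t,(288,160,375,216),0,66),.005))
print('seat',rect(t,region(t,(300,172,325,208),85,256),.022))
# pins etc
top=lambda x,y:(x/5+279.6,y/5+149.6); sd=lambda x,y:(x/5+259.6,y/5+189.6)
for n,a,b in(('pinA',(150,155),(428,28)),('pinB',(163,243),(356,62)),('piv',(327,85),(612,68)),('handle',(357,222),(490,72))):
    print(n,tri(t,top(*a),s,sd(*b)).round(4))
c=np.array([ray(t,top(*p),.01) for p in[(70,143),(402,78),(437,250),(108,308)]]); print(c.round(4),c.mean(0))
E
```

```text
[[104 106 101  98  91  92  88  87  90  85  82  85  82  80  81  83  83  81]
 [104 105 101 100  96  94  88  79  66  78  83  86  86  83  83  84  81  77]
 [103 105 102 105 102 102  94  68  39  38  40  70  79  83  83  83  83  83]
 [106 106 105 105 107 105  94  43  38  38  34  39  38  57  74  82  84  84]
 [108 107 106 104 104 106  87  40  38  52  43  36  36  62  80  87  92  91]
 [107 108 105 107 105 105  50  38  38  37  38  38  44  72  79  83  83  81]
 [106 108 106 106 104  89  45  38  37  38  39  38  68  94  92  87  83  80]
 [107 106 105 106 103  86  39  40  37  38  39  39  90 100  96  91  79  78]
 [106 108 106 104 104  50  38  37  37  38  38  58  98 102 100  97  79  79]
 [107 106 104 105  80  41  40  37  38  39  40  90 106 104 100  99  85  80]
 [106 107 107 107  51  40  38  37  40  40  46  99 105 104 103  99  97  85]
 [106 108 108 103  42  38  43  52  39  40  72 107 102 103 100  99 100  89]
 [108 110 107  55  40  40  73  74  41  38  96 107 101 100  95  97  97  88]
 [106 107 107 100  56  38  39  39  38  55 106 105 103  98  94  95  96  88]
 [106 107 104 106 104  93  57  39  38  83 103 106 
[... 1042 characters left out ...]
52  54  56  75  95 106]
 [123 123 119  98  55  66  68  87  49  67  77  95 105]
 [121 122 122 121  55  66  67  67  67  68  69  94 108]
 [122 122 123 121  68  60  67  68  66  68  81  93 104]
 [121 125 123 123 118 111 115 110 111 103 102  99  96]]
plate (array([ 0.6008, -0.0465]), array([ 0.6008, -0.0468]), array([250.6, 138.2]), -1.378, -1.378)
seat (array([0.5868, 0.0163]), array([0.5883, 0.0175]), array([82.6, 30.8]), 0.19, 0.138)
pinA [0.6176 0.0254 0.0665]
pinB [0.5575 0.015  0.0645]
piv [ 0.6644 -0.0963  0.0818]
handle [ 0.5628 -0.1146  0.116 ]
[[ 0.6368  0.084   0.01  ]
 [ 0.6882 -0.1559  0.01  ]
 [ 0.5615 -0.18    0.01  ]
 [ 0.5169  0.055   0.01  ]] [ 0.60086007 -0.04920936  0.01      ]
```

Emit:
carry_out([
  [[0,0,0,0,0,-0.109,50],[0,0,0,0,0,-0.109,50],[0,0,0,0,0,-0.109,50],[0,0,0,0,0,-0.109,50],[0,0,0,0,0,-0.109,50],[0,0,0,0,0,-0.109,50],[0,0,0,0,0,0,50]],
])

```text
time_s: 0.88
ee_pos: [0.245, 0.4923, 0.2054]
eef_rot: [-3.141, -0.0, -2.944]
force: [0.1, -0.9, -0.0]
grip_width: 0.0519
grip_force: 0.0
```

Emit:
carry_out([
  [[-10,-34,0,0,0,0,50],[-10,-34,0,0,0,0,50],[-10,-34,0,0,0,0,50],[-10,-34,0,0,0,0,50],[-10,-34,0,0,0,0,50],[-10,-34,0,0,0,0,50],[-10,-34,0,0,0,0,50],[-10,-34,0,0,0,0,50],[-10,-34,0,0,0,0,50],[-10,-34,0,0,0,0,50],[-10,-34,0,0,0,0,50],[-10,-34,0,0,0,0,50],[-10,-34,0,0,0,0,50],[-10,-34,0,0,0,0,50],[-10,-34,0,0,0,0,50],[-10,-34,0,0,0,0,50],[-10,-34,0,0,0,0,50],[-10,-34,0,0,0,0,50],[-10,-34,0,0,0,0,50],[0,0,0,0,0,0,50]],
])

```text
time_s: 2.55
ee_pos: [0.5563, -0.11, 0.2047]
eef_rot: [-3.141, -0.0, -2.957]
force: [0.5, -0.1, 0.3]
grip_width: 0.0497
grip_force: 0.0
```

```bash
cat >> h.py <<'E'
def st():
    o=telemetry.get_obs(); print('t',round(o['time_s'],2),'pos',np.round(np.array(o['ee_pos'])*1000,1),'rot',np.round(o['eef_rot'],3),'F',np.round(o['force'],1),'w',round(o['grip_width']*1000,1),'gf',round(o['grip_force'],1)); return o
def go(x,y,z,yaw):
    """mm target: turn rotvec z needed, then shift in tool axes after turning"""
    o=st(); cy=o['eef_rot'][2]; d=(cy-yaw+np.pi)%(2*np.pi)-np.pi
    s=R.from_euler('xyz',[np.pi,0,yaw]).as_matrix().T@(np.array([x,y,z])-np.array(o['ee_pos'])*1000)
    print('turn',round(d,3),'roll/pitch',np.round(o['eef_rot'][:2],4),'shift',s.round(1))
E
python3 - <<'E'
from h import *
go(563.5,-113,88,3.334)
t=cam('top');s=cam('side')
for n,b in dict(A=(183,182,217,222),B=(233,174,266,212),C=(200,220,235,259),D=(285,214,318,252)).items(): print(n,rect(t,region(t,b,0,62),.003))
cv2.imwrite('pics/top2.png',cv2.convertScaleAbs(t['bgr'],alpha=1.6)); 
E
```

```text
t 2.55 pos [ 556.3 -110.   204.7] rot [-3.141 -0.    -2.957] F [ 0.5 -0.1  0.3] w 49.7 gf 0.0
turn -0.008 roll/pitch [-3.141e+00 -4.000e-04] shift [ -6.5  -4.3 116.7]
A (array([0.5483, 0.4187]), array([0.5485, 0.4191]), array([89.8, 42.4]), -0.07, -0.087)
B (array([0.5819, 0.241 ]), array([0.5829, 0.2414]), array([93.8, 46.2]), 0.259, 0.259)
C (array([0.416 , 0.3482]), array([0.4168, 0.3485]), array([97.4, 46.5]), 0.347, 0.337)
D (array([0.4382, 0.0546]), array([0.4373, 0.0544]), array([91.9, 44.7]), -0.367, -0.388)
```

View pics/top2.png

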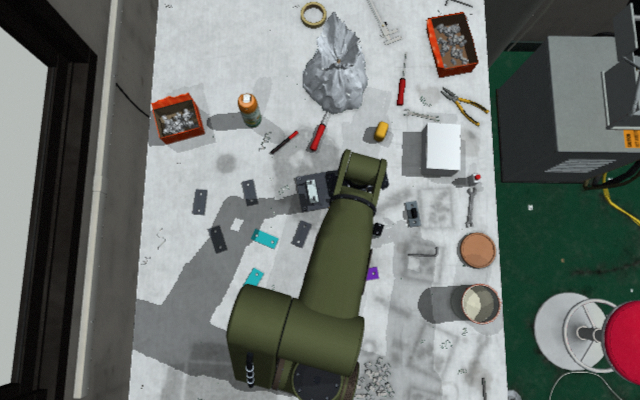

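Emit:
carry_out([
  [[-6.5,-4,30,0,0,0,50],[0,0,30,0,0,0,50],[0,0,30,0,0,0,50],[0,0,25,0,0,0,50],[0,0,0,0,0,0,50],[0,0,0,0,0,0,50],[0,0,0,0,0,0,0],[0,0,0,0,0,0,0],[0,0,0,0,0,0,0],[0,0,0,0,0,0,0],[0,0,0,0,0,0,0],[0,0,0,0,0,0,0]],
], squeeze=8)

```text
time_s: 3.65
ee_pos: [0.563, -0.1103, 0.0917]
eef_rot: [-3.137, 0.002, -2.95]
force: [3.2, -14.5, 0.1]
grip_width: 0.0225
grip_force: 8.0
```

Emit:
carry_out([
  [[0,-2,0,0,0,0,0],[0,-2,0,0,0,0,0],[0,0,0,0,0,0,0],[0,0,0,0,0,0,0],[0,0,0,0,0,0,0]],
])

```text
time_s: 4.07
ee_pos: [0.5638, -0.1145, 0.0917]
eef_rot: [-3.137, 0.003, -2.95]
force: [2.9, -15.3, 0.6]
grip_width: 0.0135
grip_force: 8.0
```

Emit:
carry_out([
  [[-1.1,-14.9,0,0,0,0,0],[-3.4,-14.6,0,0,0,0,0],[-5.5,-14.0,0,0,0,0,0],[-7.5,-13.0,0,0,0,0,0],[-9.4,-11.7,0,0,0,0,0],[-11.0,-10.2,0,0,0,0,0],[-12.4,-8.4,0,0,0,0,0],[-13.5,-6.5,0,0,0,0,0],[-14.3,-4.4,0,0,0,0,0],[-14.8,-2.2,0,0,0,0,0],[-15,0.1,0,0,0,0,0],[-14.8,2.3,0,0,0,0,0],[0,0,0,0,0,0,0],[0,0,0,0,0,0,0],[0,0,0,0,0,0,0]],
])

```text
time_s: 5.32
ee_pos: [0.7029, -0.1876, 0.0914]
eef_rot: [-3.137, 0.003, -2.951]
force: [5.8, -15.4, 0.3]
grip_width: 0.0158
grip_force: 8.0
```

Emit:
carry_out([
  [[0,0,0,0,0,0,45],[0,0,0,0,0,0,45],[0,0,0,0,0,0,45],[0,0,0,0,0,0,45],[0,0,-30,0,0,0,45],[0,0,-30,0,0,0,60],[0,0,-30,0,0,0,60],[0,-8,-30,0,0,0,60],[30,0,0,0,0,0,60],[30,0,0,0,0,0,60],[30,0,0,0,0,0,60],[30,0,0,0,0,0,60],[30,0,0,0,0,0,60],[30,0,0,0,0,0,60],[30,0,0,0,0,0,60],[30,0,0,0,0,0,60],[30,0,0,0,0,0,60],[30,0,0,0,0,0,60],[0,0,0,0,0,0,60]],
])

```text
time_s: 6.9
ee_pos: [0.4058, -0.2499, 0.2109]
eef_rot: [-3.141, -0.0, -2.951]
force: [0.6, -0.7, 0.1]
grip_width: 0.0598
grip_force: 0.0
```

```bash
python3 - <<'E'
from h import *
st()
t=cam('top');s=cam('side')
crop(t['bgr'],330,150,430,250,6,'t3.png'); crop(s['bgr'],320,190,420,290,6,'s3.png')
a=cv2.imread('pics/t3.png');b=cv2.imread('pics/s3.png'); cv2.imwrite('pics/ts3.png',cv2.resize(np.hstack([a,b]),(800,400)))
E
```

```text
t 6.9 pos [ 405.8 -249.9  210.9] rot [-3.141 -0.    -2.951] F [ 0.6 -0.7  0.1] w 59.8 gf 0.0
```

View pics/ts3.png

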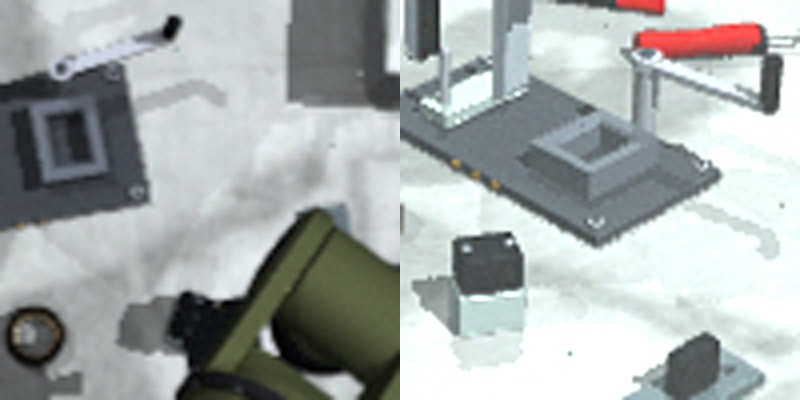

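```bash
cat >> h.py <<'E'
def png(n,f):
    c=cam(n); c['bgr']=cv2.imread(f); return c
E
python3 - <<'E'
from h import *
t=cam('top'); s=cam('side'); t['bgr']=cv2.imread('pics/top0.png'); s['bgr']=cv2.imread('pics/side0.png')
def cen(P):
    h=cv2.convexHull(P.astype(np.float32)); M=cv2.moments(h); return np.array([M['m10'],M['m01']])/M['m00']
pt=region(t,(366,218,390,242),0,30); ps=region(s,(328,244,356,266),0,32)
ct,cs=cen(pt),cen(ps); print('black',ct,cs,tri(t,ct,s,cs).round(4), ray(t,ct,.0435).round(4), ray(s,cs,.0435).round(4)); print(rect(t,pt,.0435))
# screws
for c,b in((t,(370,220,386,238)),(s,(330,246,352,258))):
    x0,y0,x1,y1=b; g=cv2.cvtColor(c['bgr'][y0:y1,x0:x1],cv2.COLOR_BGR2GRAY).astype(int); print(g)
# pocket block
print('block', [ray(t,(x/4+329.6,y/4+149.6),.032).round(4)[:2] for x,y in((30,103),(95,97),(107,178),(42,185),(68.5,140.7))])
E
```

```text
black [376.9530495  229.17372788] [346.42955079 248.33695751] [ 0.4566 -0.2109  0.0616] [ 0.4512 -0.2093  0.0435] [ 0.4809 -0.1901  0.0435]
(array([ 0.4513, -0.2094]), array([ 0.4512, -0.2092]), array([42.8, 31.5]), -0.331, -0.428)
[[ 98 106 112 110 106 101 102 101 106 107 106 106 108 112 116 117]
 [101 105 109 107 104 104 101 100 106 106 106 106 107 111 117 121]
 [103 108 111 109 100  92  78  74  94 100 103 108 108 113 118 119]
 [ 96 100 101 100  81  39   6  17  46  67  78  97 107 118 119 120]
 [ 59  61  61  60  45  12   8  10  24  48  47  45  80 100 108 119]
 [ 59  60  58  42  19   6  11  10  29  70  71  12  10  38  88 120]
 [ 56  58  55  38  17   8  11   8   9  18  21   8   9  58 105 120]
 [ 53  58  51  28  10  10  11  11   9   9   9   9  13  73 120 119]
 [ 53  56  45  19   5   8   9  10   9  10  11  10  27  79 114 118]
 [ 52  50  35  19   8  10  10  11  13  11  10  12  48  87  99 109]
 [ 53  48  25   9  11  11  10  10  12   8   8  13  61  98  98 106]
 [ 56  42  18   4  10   8  20  29  21   9  12  28  69  99  98  99]
 [ 54  39  18   5  10  10  40  59  39  10  13  48  87  98  98 10
[... 897 characters left out ...]
 [111 113 111  52  32  62 103  79  44  39  41  41  42  41  41  42  41  36
   37  34 124 127]
 [106 109 112  50  35  40  38  42  37  43  43  41  41  44  42  42  40  44
   40  41  66 126]
 [104 104 111  49  34  36  43  43  40  42  43  44  42  47  45  45  47  42
   45  40  45 124]
 [105 105 108  50  33  37  45  44  47  46  47  41  38  38  40  41  38  39
   38  38  46 120]
 [106 109 114  42  35  38  38  39  37  40  38  41  40  35  38  41  36  39
   40  38  47 115]
 [110 107 112  46  37  38  40  38  39  38  40  37  40  39  41  39  39  42
   37  38  47 110]]
block [array([ 0.6441, -0.0714]), array([ 0.6503, -0.1294]), array([ 0.5768, -0.1397]), array([ 0.5698, -0.0821]), array([ 0.6101, -0.1057])]
```

```bash
python3 - <<'E'
from h import *
t=cam('top'); s=cam('side'); t['bgr']=cv2.imread('pics/top0.png'); s['bgr']=cv2.imread('pics/side0.png')
A,B=(379.4,224.8),(376.9,232.0); C,D=(336.1,251.6),(346.8,250.3)
for p in(A,B): print('top',ray(t,p,.058).round(4))
for p in(C,D): print('side',ray(s,p,.058).round(4))
print(tri(t,A,s,D),tri(t,B,s,C))
h=cv2.convexHull(region(s,(328,244,356,266),0,62).astype(np.float32)); M=cv2.moments(h); cs=np.array([M['m10'],M['m01']])/M['m00']; print(cs, M['m00'],tri(t,(376.95,229.17),s,cs), ray(s,cs,.0435))
go(452,-208,150,2.75)
E
```

```text
top [ 0.4647 -0.2159  0.058 ]
top [ 0.4397 -0.2069  0.058 ]
side [ 0.4379 -0.2071  0.058 ]
side [ 0.4641 -0.2163  0.058 ]
[ 0.4646143  -0.21591747  0.05763638] [ 0.43904557 -0.20664546  0.05750662]
[341.38078224 255.56581506] 238.12510045361705 [ 0.45180152 -0.20969995  0.04243918] [ 0.45140068 -0.21111397  0.0435    ]
t 7.2 pos [ 409.7 -249.2  210.3] rot [ 3.141 -0.    -2.948] F [ 0.  -0.3  0.7] w 59.7 gf 0.0
turn 0.585 roll/pitch [ 3.1413e+00 -1.0000e-04] shift [-23.4  54.2  60.3]
```

```bash
python3 -c "
from h import *
go(452,-211,30,2.797)"
```

```text
t 7.2 pos [ 409.7 -249.2  210.3] rot [ 3.141 -0.    -2.948] F [ 0.  -0.3  0.7] w 59.7 gf 0.0
turn 0.538 roll/pitch [ 3.1413e+00 -1.0000e-04] shift [-26.9  50.2 180.3]
```

Emit:
carry_out([
  [[0,0,0,0,0,0.109,60],[0,0,0,0,0,0.109,60],[0,0,0,0,0,0.109,60],[0,0,0,0,0,0.109,60],[0,0,0,0,0,0.102,60],[-27,20,0,0,0,0,60],[0,30,0,0,0,0,60],[0,0,30,0,0,0,60],[0,0,30,0,0,0,60],[0,0,30,0,0,0,60],[0,0,20,0,0,0,60],[0,0,0,0,0,0,60],[0,0,0,0,0,0,60]],
])

```text
time_s: 8.28
ee_pos: [0.4515, -0.2112, 0.1002]
eef_rot: [3.141, -0.002, 2.796]
force: [0.1, 0.2, -0.3]
grip_width: 0.06
grip_force: 0.0
```

```bash
python3 -c "
from h import *
go(452,-211,30,2.797)"
```

```text
t 8.28 pos [ 451.5 -211.2  100.2] rot [ 3.141e+00 -2.000e-03  2.796e+00] F [ 0.1  0.2 -0.3] w 60.0 gf 0.0
turn -0.001 roll/pitch [ 3.1413e+00 -1.7000e-03] shift [-0.4  0.4 70.2]
```

Emit:
carry_out([
  [[0,0,25,0,0,0,60],[0,0,25,0,0,0,60],[0,0,20,0,0,0,60],[0,0,0,0,0,0,60],[0,0,0,0,0,0,0],[0,0,0,0,0,0,0],[0,0,0,0,0,0,0],[0,0,0,0,0,0,0],[0,0,0,0,0,0,0],[0,0,0,0,0,0,0]],
], squeeze=20)

```text
time_s: 9.12
ee_pos: [0.4518, -0.2118, 0.0314]
eef_rot: [-3.141, 0.001, 2.796]
force: [-1.4, 1.5, 7.2]
grip_width: 0.0295
grip_force: 19.9
```

Emit:
carry_out([
  [[0,0,-20,0,0,0,0],[0,0,-30,0,0,0,0],[0,0,-30,0,0,0,0],[0,0,-20,0,0,0,0],[0,0,0,0,0,-0.108,0],[0,0,0,0,0,-0.108,0],[0,0,0,0,0,-0.108,0],[0,0,0,0,0,-0.108,0],[0,0,0,0,0,-0.106,0],[0,0,0,0,0,0,0]],
])

```text
time_s: 9.95
ee_pos: [0.4512, -0.2115, 0.1306]
eef_rot: [3.142, -0.0, -2.944]
force: [-0.7, 0.3, -1.2]
grip_width: 0.0299
grip_force: 19.9
```

```bash
python3 -c "
from h import *
go(610.5,-106,70,3.334)"
```

```text
t 9.95 pos [ 451.2 -211.5  130.6] rot [ 3.142 -0.    -2.944] F [-0.7  0.3 -1.2] w 29.9 gf 19.9
turn 0.005 roll/pitch [ 3.1415e+00 -1.0000e-04] shift [-176.5   73.1   60.6]
```

Emit:
carry_out([
  [[-25,10,0,0,0,0,0],[-25,10,0,0,0,0,0],[-25,10,0,0,0,0,0],[-25,10,0,0,0,0,0],[-25,11,0,0,0,0,0],[-25,11,0,0,0,0,0],[-26,11,0,0,0,0,0],[0,0,25,0,0,0,0],[0,0,30,0,0,0,0],[0,0,0,0,0,0,0],[0,0,0,0,0,0,0]],
])

```text
time_s: 10.87
ee_pos: [0.6094, -0.1062, 0.0747]
eef_rot: [3.14, -0.003, -2.952]
force: [0.2, 0.3, -0.7]
grip_width: 0.0298
grip_force: 19.9
```

```bash
python3 - <<'E'
from h import *
go(610.5,-106,41.4,3.334)
s=cam('side'); crop(s['bgr'],330,170,430,245,8,'s4.png')
E
```

```text
t 10.87 pos [ 609.4 -106.2   74.7] rot [ 3.140e+00 -3.000e-03 -2.952e+00] F [ 0.2  0.3 -0.7] w 29.8 gf 19.9
turn -0.003 roll/pitch [ 3.1404e+00 -2.8000e-03] shift [-1.1 -0.  33.3]
```

View pics/s4.png

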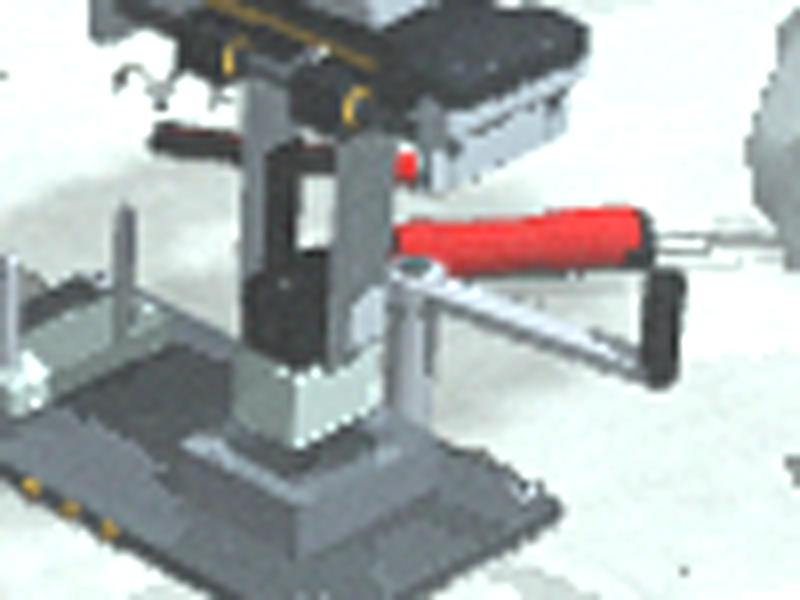

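Emit:
carry_out([
  [[-1,0,6,0,0,0,0],[0,0,5,0,0,0,0],[0,0,3,0,0,0,0],[0,0,3,0,0,0,0],[0,0,3,0,0,0,0],[0,0,0,0,0,0,0]],
])

```text
time_s: 11.42
ee_pos: [0.6113, -0.1061, 0.0552]
eef_rot: [-3.142, 0.0, -2.95]
force: [2.4, -0.1, -1.7]
grip_width: 0.0297
grip_force: 19.9
```

Emit:
carry_out([
  [[0,0,3,0,0,0,0],[0,0,3,0,0,0,0],[0,0,3,0,0,0,0],[0,0,3,0,0,0,0],[0,0,2,0,0,0,0],[0,0,0,0,0,0,0],[0,0,0,0,0,0,0]],
])

```text
time_s: 12.0
ee_pos: [0.6112, -0.1062, 0.0414]
eef_rot: [-3.141, 0.0, -2.949]
force: [3.9, 0.1, -0.4]
grip_width: 0.0297
grip_force: 19.9
```

Emit:
carry_out([
  [[0,0,1,0,0,0,0],[0,0,1,0,0,0,0],[0,0,0,0,0,0,0]],
])

```text
time_s: 12.25
ee_pos: [0.6114, -0.1062, 0.0413]
eef_rot: [-3.141, 0.001, -2.949]
force: [-6.4, 2.0, 18.1]
grip_width: 0.0295
grip_force: 20.0
```

Emit:
carry_out([
  [[0,0,0,0,0,0,50],[0,0,0,0,0,0,50],[0,0,0,0,0,0,50],[0,0,-20,0,0,0,50],[0,0,-30,0,0,0,50],[0,0,-30,0,0,0,50],[0,0,-30,0,0,0,50],[-25,-32,-20,0,0,0,50],[-25,-32,0,0,0,0,50],[-24.5,-33.5,0,0,0,0,50],[0,0,0,0,0,0,50],[0,0,25,0,0,0,50],[0,0,25,0,0,0,50],[0,0,15,0,0,0,50],[0,0,15,0,0,0,50],[0,0,0,0,0,0,50],[0,0,0,0,0,0,50]],
])

```text
time_s: 13.67
ee_pos: [0.7, -0.1854, 0.0871]
eef_rot: [3.141, -0.002, -2.949]
force: [-0.7, -0.7, 0.8]
grip_width: 0.0502
grip_force: 0.0
```

Emit:
carry_out([
  [[-2.5,-2.5,-3,0,0,0,50],[0,0,0,0,0,0,0],[0,0,0,0,0,0,0],[0,0,0,0,0,0,0],[0,0,0,0,0,0,0],[0,0,0,0,0,0,0],[0,0,0,0,0,0,0],[0,0,0,0,0,0,0]],
], squeeze=10)

```text
time_s: 14.33
ee_pos: [0.7036, -0.1888, 0.091]
eef_rot: [-3.139, 0.001, -2.95]
force: [2.7, -8.3, -0.3]
grip_width: 0.0134
grip_force: 10.0
```

Emit:
carry_out([
  [[14.8,-2.3,0,0,0,0,0],[15,-0.1,0,0,0,0,0],[14.8,2.2,0,0,0,0,0],[14.3,4.4,0,0,0,0,0],[13.5,6.5,0,0,0,0,0],[12.4,8.4,0,0,0,0,0],[11,10.2,0,0,0,0,0],[9.4,11.7,0,0,0,0,0],[7.5,13,0,0,0,0,0],[5.5,14,0,0,0,0,0],[3.4,14.6,0,0,0,0,0],[1.1,14.9,0,0,0,0,0],[0,2,0,0,0,0,0],[0,0,0,0,0,0,0],[0,0,0,0,0,0,0]],
])

```text
time_s: 15.58
ee_pos: [0.5652, -0.1145, 0.0916]
eef_rot: [-3.138, 0.003, -2.949]
force: [7.2, -9.4, -2.6]
grip_width: 0.0138
grip_force: 10.0
```

Emit:
carry_out([
  [[0,2,0,0,0,0,0],[0,2,0,0,0,0,0],[0,0,0,0,0,0,0],[0,0,0,0,0,0,0]],
])

```text
time_s: 15.92
ee_pos: [0.5647, -0.1119, 0.0917]
eef_rot: [-3.136, 0.004, -2.95]
force: [10.2, -19.0, -4.7]
grip_width: 0.0187
grip_force: 10.0
```

Emit:
carry_out([
  [[0,0,0,0,0,0,50],[0,0,0,0,0,0,50],[0,0,0,0,0,0,50],[0,0,0,0,0,0,50],[0,0,-30,0,0,0,50],[0,0,-30,0,0,0,50],[0,0,-30,0,0,0,80],[0,0,-30,0,0,0,80],[0,0,0,0,0,0.112,80],[0,0,0,0,0,0.112,80],[0,0,0,0,0,0.112,80],[0,0,0,0,0,0.112,80],[0,0,0,0,0,0.112,80],[35,0,0,0,0,0,80],[35,0,0,0,0,0,80],[35,0,0,0,0,0,80],[35,0,0,0,0,0,80],[35,0,0,0,0,0,80],[0,0,0,0,0,0,80]],
])

```text
time_s: 17.5
ee_pos: [0.3959, -0.0447, 0.2109]
eef_rot: [3.141, -0.001, 2.775]
force: [-0.1, -1.2, -0.1]
grip_width: 0.0799
grip_force: 0.0
```

```bash
cat >> h.py <<'E'
BOX=dict(A=(183,182,217,222),B=(233,174,266,212),C=(200,220,235,259),D=(285,214,318,252))
def spacers(t,names,thr=54):
    for n in names: print(n,*rect(t,region(t,BOX[n],0,thr),.003))
E
python3 - <<'E'
from h import *
t=cam('top'); s=cam('side'); st()
spacers(t,'ABCD')
t['bgr']=cv2.imread('pics/top0.png'); print('old'); spacers(t,'ABCD'); 
# D in side
s0=cam('side'); s0['bgr']=cv2.imread('pics/side0.png')
print('side',rect(s0,region(s0,(265,215,310,237),0,70),.003), rect(s,region(s,(265,215,310,237),0,70),.003))
print(ray(t,(300.9,233.4),.006))
crop(s['bgr'],230,160,430,310,4,'s5.png')
E
```

```text
t 17.6 pos [399.7 -46.1 211.5] rot [3.141e+00 2.000e-03 2.774e+00] F [ 0.1 -1.  -0.1] w 79.5 gf 0.0
A [0.5482 0.4187] [0.5483 0.419 ] [89.4 41.5] -0.08 -0.091
B [0.5846 0.2424] [0.5844 0.2425] [90.2 39.9] 0.226 0.228
C [0.4138 0.3483] [0.4149 0.3478] [92.3 45. ] 0.341 0.375
D [0.4391 0.0331] [0.4423 0.043 ] [134.7  92.9] 0.008 -0.154
old
A [0.5481 0.4189] [0.5482 0.4192] [90.2 43.4] -0.067 -0.086
B [0.5846 0.243 ] [0.5842 0.2429] [91.3 42.8] 0.237 0.241
C [0.4163 0.3503] [0.4162 0.3499] [89.5 41.1] 0.362 0.357
D [0.4382 0.0546] [0.4373 0.0544] [91.4 44.3] -0.367 -0.387
side (array([0.4371, 0.0524]), array([0.4367, 0.0525]), array([91.8, 49.4]), -0.377, -0.386) (array([0.4369, 0.0527]), array([0.4368, 0.0527]), array([91.6, 47.9]), -0.381, -0.394)
[0.43808403 0.05496676 0.006     ]
```

View pics/s5.png

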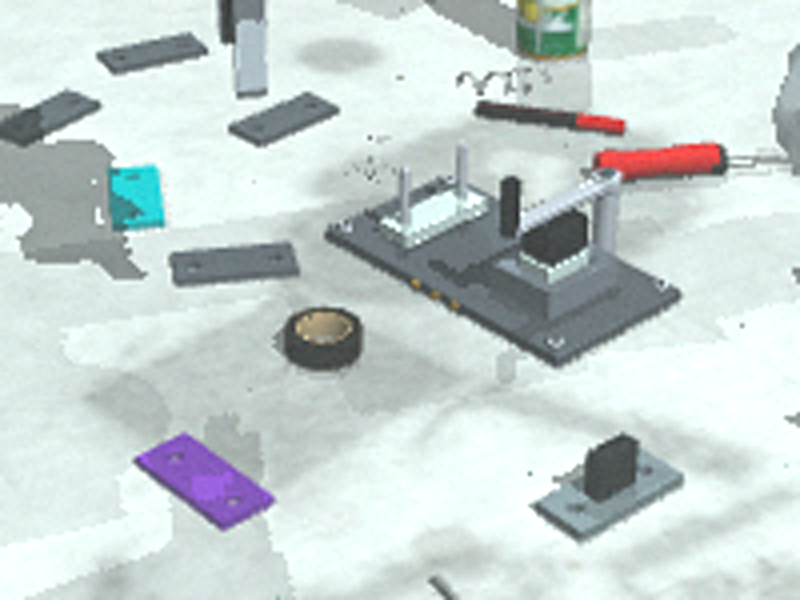

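```bash
python3 -c "
from h import *
go(437.5,53.7,2.5,2.757)"
```

```text
t 17.65 pos [400.4 -46.4 211.4] rot [3.141e+00 1.000e-03 2.774e+00] F [ 0.3 -0.3 -0.3] w 79.9 gf 0.0
turn 0.017 roll/pitch [3.1414e+00 1.3000e-03] shift [  3.1 106.7 208.9]
```

Emit:
carry_out([
  [[3,27,0,0,0,0.017,70],[0,27,0,0,0,0,70],[0,27,0,0,0,0,70],[0,26,20,0,0,0,70],[0,0,35,0,0,0,70],[0,0,35,0,0,0,70],[0,0,35,0,0,0,70],[0,0,30,0,0,0,70],[0,0,20,0,0,0,70],[0,0,10,0,0,0,70],[0,0,0,0,0,0,70],[0,0,0,0,0,0,70]],
])

```text
time_s: 18.65
ee_pos: [0.4375, 0.054, 0.0261]
eef_rot: [-3.142, -0.0, 2.757]
force: [0.8, -1.0, 0.3]
grip_width: 0.07
grip_force: 0.0
```

```bash
python3 -c "
from h import *
go(437.5,53.7,2.5,2.757)"
```

```text
t 18.65 pos [437.5  54.   26.1] rot [-3.142 -0.     2.757] F [ 0.8 -1.   0.3] w 70.0 gf 0.0
turn -0.0 roll/pitch [-3.1415e+00 -2.0000e-04] shift [-0.1 -0.3 23.6]
```

Emit:
carry_out([
  [[0,0,12,0,0,0,70],[0,0,8,0,0,0,70],[0,0,3.5,0,0,0,70],[0,0,0,0,0,0,70],[0,0,0,0,0,0,0],[0,0,0,0,0,0,0],[0,0,0,0,0,0,0],[0,0,0,0,0,0,0],[0,0,0,0,0,0,0],[0,0,0,0,0,0,0]],
], squeeze=25)

```text
time_s: 19.48
ee_pos: [0.4369, 0.0541, 0.0026]
eef_rot: [3.141, 0.0, 2.757]
force: [-0.2, 0.7, 2.9]
grip_width: 0.0394
grip_force: 25.0
```

Emit:
carry_out([
  [[0,0,-20,0,0,0,0],[0,0,-35,0,0,0,0],[0,0,-35,0,0,0,0],[0,0,-35,0,0,0,0],[0,0,0,0,0,-0.115,0],[0,0,0,0,0,-0.115,0],[0,0,0,0,0,-0.115,0],[0,0,0,0,0,-0.115,0],[0,0,0,0,0,-0.115,0],[0,0,0,0,0,0,0],[0,0,0,0,0,0,0]],
])

```text
time_s: 20.4
ee_pos: [0.4367, 0.0541, 0.1273]
eef_rot: [3.142, -0.0, -2.955]
force: [-0.8, 0.1, -0.1]
grip_width: 0.0391
grip_force: 25.0
```

```bash
python3 - <<'E'
from h import *
go(587.3,18,105,3.334)
t=cam('top'); s=cam('side'); t0=dict(t); s0=dict(s); t0['bgr']=cv2.imread('pics/top0.png'); s0['bgr']=cv2.imread('pics/side0.png')
g=cv2.cvtColor(t0['bgr'],cv2.COLOR_BGR2GRAY); print(g[176:206,304:321])
g=cv2.cvtColor(s0['bgr'],cv2.COLOR_BGR2GRAY); print(g[193:212,326:350])
E
```

```text
t 20.4 pos [436.7  54.1 127.3] rot [ 3.142 -0.    -2.955] F [-0.8  0.1 -0.1] w 39.1 gf 25.0
turn -0.006 roll/pitch [ 3.1415e+00 -2.0000e-04] shift [-140.9  -64.2   22.3]
[[ 44  42  42  40  41  39  40  39  36  38  38  37  37  38  37  38  38]
 [ 40  40  40  41  40  41  41  40  38  39  40  39  39  39  39  39  39]
 [ 40  38  40  41  41  42  39  39  37  40  41  38  39  38  40  39  38]
 [ 38  37  39  44  49  50  50  57  59  69  65  40  39  39  39  39  38]
 [ 38  36  51  75  88  82  71  87 102 120  97  40  37  38  39  38  37]
 [ 37  31  67 108 106  88  45  61  99 116  97  48  36  38  37  38  36]
 [ 29  20  47  69  64  55  37  60 100 120 101  55  33  39  40  38  38]
 [ 20  19  49  72  64  57  44  65 101 113 100  63  33  39  39  38  37]
 [ 23  20  38  66  81  77  76  90 102  98  97  75  33  37  36  38  37]
 [ 32  20  32  82 116 117 118 118 114  99  94  74  31  38  37  38  38]
 [ 32  20  21  74 117 118 117 119 121 113 102  81  36  35  38  37  39]
 [ 31  19  19  75 120 118 118 120 120 120 118 100  55  31  35  38  39]
 [ 32  24  21  78 121 118 118 120 120 120 117 105  64  30  30  33  37]
 [ 39  
[... 2420 characters left out ...]
97  96  86  74  93  92 104 103 100  98  83  77  61  44  63 105  99
   66  88  93 107 107 107]
 [100  98 100  86  73  95  92 100 101  80  55  59  60  63  61  57  53  53
   57  89  88  72  93 107]
 [ 98  99 101  84  71  94  86  80  60  60  47  43  38  64  63  65  79  78
   63  88 103  90  68  70]
 [ 93  97  98  85  72  96  74  57  58  58  59  50  62  87  98 134 134  89
   65  89  98 136 123  88]
 [ 97  97  77  72  75  97  71  61  61  61  71  96 143 133 129 129 133 136
   90  96  98 131 133 136]
 [ 78  73  58  56  73  94  68  64  71  99 131 133 128 128 130 130 133 132
  114 111 112 132 130 145]
 [ 61  61  62  56  75  95  73  97 131 131 129 129 128 130 130 131 131 133
  111 109 125 139  99 102]]
```

```bash
python3 - <<'E'
from h import *
t=cam('top'); s=cam('side')
print('seat',ray(t,(312.15,191.0),.022))
a,b=ray(s,(345.0,195.5),.068),ray(s,(330.7,201.3),.068); print(a,b,(a+b)/2,np.linalg.norm(a-b))
for q in((587.3,18),(587.3,16.5),(587.5,20)):
    P=[np.array([q[0]/1e3+sg*.03*np.cos(.192),q[1]/1e3+sg*.03*np.sin(.192)]) for sg in(1,-1)]
    print(q,[[proj(s,[*p,z]).round(1) for z in(.022,.068)] for p in P],[proj(t,[*p,z]).round(1) for p in P for z in(.022,.068)])
E
```

```text
seat [0.58817265 0.01684274 0.022     ]
[0.61645965 0.02139912 0.068     ] [0.56006803 0.01260893 0.068     ] [0.58826384 0.01700403 0.068     ] 0.05707260342821725
(587.3, 18) [[array([344.4, 208.5]), array([344.7, 195.2])], [array([330.1, 215.1]), array([330.1, 201.5])]] [array([310.3, 183.1]), array([310.4, 180.3]), array([313.4, 199.4]), array([313.5, 197. ])]
(587.3, 16.5) [[array([344.7, 208.7]), array([344.9, 195.4])], [array([330.3, 215.3]), array([330.4, 201.7])]] [array([310.7, 183.1]), array([310.8, 180.3]), array([313.8, 199.4]), array([313.9, 197. ])]
(587.5, 20) [[array([344.1, 208.3]), array([344.3, 194.9])], [array([329.8, 214.8]), array([329.8, 201.2])]] [array([309.7, 183.1]), array([309.8, 180.2]), array([312.8, 199.3]), array([312.9, 196.9])]
```

```bash
python3 -c "
from h import *
go(587.3,16.6,80,3.334)"
```

```text
t 20.6 pos [436.8  54.  127.3] rot [ 3.142 -0.    -2.954] F [-0.1 -0.8 -0.5] w 39.2 gf 25.0
turn -0.005 roll/pitch [ 3.1416e+00 -1.0000e-04] shift [-140.6  -65.5   47.3]
```

Emit:
carry_out([
  [[-28,-13,0,0,0,-0.005,0],[-28,-13,0,0,0,0,0],[-28,-13,0,0,0,0,0],[-28,-13,0,0,0,0,0],[-28.5,-13.5,0,0,0,0,0],[0,0,20,0,0,0,0],[0,0,20,0,0,0,0],[0,0,7,0,0,0,0],[0,0,0,0,0,0,0],[0,0,0,0,0,0,0]],
])

```text
time_s: 21.43
ee_pos: [0.5873, 0.017, 0.0809]
eef_rot: [3.142, 0.0, -2.947]
force: [0.1, 0.3, -0.9]
grip_width: 0.0395
grip_force: 25.0
```

```bash
python3 - <<'E'
from h import *
go(587.3,16.6,80,3.334)
s=cam('side'); crop(s['bgr'],300,170,380,230,10,'s6.png')
E
```

```text
t 21.43 pos [587.3  17.   80.9] rot [ 3.142  0.    -2.947] F [ 0.1  0.3 -0.9] w 39.5 gf 25.0
turn 0.002 roll/pitch [3.1416 0.    ] shift [ 0.1 -0.4  0.9]
```

View pics/s6.png

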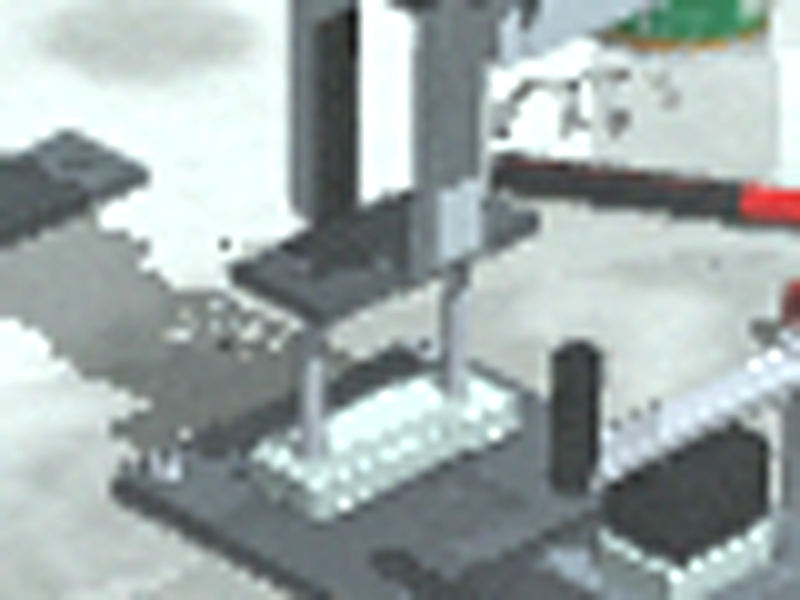

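Emit:
carry_out([
  [[0,0,5,0,0,0,0],[0,0,4,0,0,0,0],[0,0,2,0,0,0,0],[0,0,2,0,0,0,0],[0,0,2,0,0,0,0],[0,0,2,0,0,0,0],[0,0,0,0,0,0,0]],
])

```text
time_s: 22.07
ee_pos: [0.5871, 0.0169, 0.0629]
eef_rot: [3.141, -0.001, -2.946]
force: [0.2, -0.3, -0.3]
grip_width: 0.0393
grip_force: 25.0
```

Emit:
carry_out([
  [[0,0,4,0,0,0,0],[0,0,4,0,0,0,0],[0,0,4,0,0,0,0],[0,0,4,0,0,0,0],[0,0,0,0,0,0,0]],
])

```text
time_s: 22.48
ee_pos: [0.5868, 0.0169, 0.0463]
eef_rot: [3.141, -0.001, -2.946]
force: [-0.3, 0.1, -0.6]
grip_width: 0.0395
grip_force: 25.0
```

Threaded cleanly; continue down.

Emit:
carry_out([
  [[0,0,5,0,0,0,0],[0,0,5,0,0,0,0],[0,0,5,0,0,0,0],[0,0,4,0,0,0,0],[0,0,2,0,0,0,0],[0,0,1,0,0,0,0],[0,0,0,0,0,0,0]],
])

```text
time_s: 23.07
ee_pos: [0.5872, 0.0169, 0.0251]
eef_rot: [3.142, -0.0, -2.946]
force: [-1.4, 0.1, -1.0]
grip_width: 0.0395
grip_force: 25.0
```

Emit:
carry_out([
  [[0,0,0,0,0,0,70],[0,0,0,0,0,0,70],[0,0,0,0,0,0,70],[0,0,-25,0,0,0,70],[0,0,-35,0,0,0,70],[0,0,-35,0,0,0,70],[0,0,-20,0,0,0,70],[-7,32,0,0,0,-0.041,70],[-7,32,0,0,0,0,70],[-7,32,0,0,0,0,70],[-7,31,0,0,0,0,70],[-7,31,0,0,0,0,70],[-7,31,0,0,0,0,70],[-7,31,0,0,0,0,70],[0,0,30,0,0,0,70],[0,0,30,0,0,0,70],[0,0,30,0,0,0,70],[0,0,0,0,0,0,70]],
])

```text
time_s: 24.57
ee_pos: [0.582, 0.2415, 0.0447]
eef_rot: [-3.141, -0.008, -2.905]
force: [-1.5, -0.2, -1.2]
grip_width: 0.0702
grip_force: 0.0
```

```bash
cat > look.py <<'E'
from h import *
import sys
s=cam('side'); t=cam('top')
g=cv2.cvtColor(s['bgr'],cv2.COLOR_BGR2GRAY); hs=cv2.cvtColor(s['bgr'],cv2.COLOR_BGR2HSV)
def sidefind(x,y,w=32,h=16,thr=66):
    u,v=proj(s,[x/1e3,y/1e3,.003]).round().astype(int); print('side',u,v,*rect(s,region(s,(u-w,v-h,u+w,v+h),0,thr),.003))
def topfind(x,y,w=18,thr=54):
    u,v=proj(t,[x/1e3,y/1e3,.003]).round().astype(int); print('top',u,v,*rect(t,region(t,(u-w,v-w,u+w,v+w),0,thr),.003))
E
python3 - <<'E'
from look import *
go(584.5,242.7,2.5,3.378)
for q in((584.5,242.7),(548.2,418.9),(416,350)): sidefind(*q); topfind(*q)
s['bgr']=cv2.imread('pics/side0.png'); print('old')
for q in((584.5,242.7),(548.2,418.9),(416,350)): sidefind(*q)
E
```

```text
t 24.67 pos [584.8 242.2  50.7] rot [-3.142e+00 -1.000e-03 -2.905e+00] F [ 0.6 -0.8  1.5] w 69.9 gf 0.0
turn -0.0 roll/pitch [-3.1415e+00 -1.0000e-03] shift [ 0.1  0.5 48.2]
side 300 189 [0.5776 0.2355] [0.584  0.2405] [93.2 46.1] 0.207 0.027
top 249 192 [0.5881 0.2451] [0.5879 0.2456] [133.2 129.1] 0.027 0.408
side 267 173 [0.5495 0.4173] [0.5486 0.4171] [97.4 57.2] -0.098 -0.077
top 199 202 [0.5501 0.4176] [0.5492 0.4171] [94.2 44.9] -0.07 -0.1
side 241 189 [0.5275 0.4127] [0.525  0.4096] [69.1 43.1] -0.553 -0.53
top 217 239 [0.42   0.3265] [0.4171 0.3349] [127.6  92.1] 0.039 0.171
old
side 300 189 [0.5845 0.2409] [0.5845 0.2411] [95.7 47.3] 0.221 0.255
side 267 173 [0.5483 0.4172] [0.5482 0.4172] [93.2 48.3] -0.065 -0.057
side 241 189 [0.4152 0.349 ] [0.4157 0.3489] [96.  46.8] 0.341 0.37
```

Emit:
carry_out([
  [[0,0,25,0,0,0,70],[0,0,15,0,0,0,70],[0,0,8,0,0,0,70],[0,0,0,0,0,0,70],[0,0,0,0,0,0,70],[0,0,0,0,0,0,0],[0,0,0,0,0,0,0],[0,0,0,0,0,0,0],[0,0,0,0,0,0,0],[0,0,0,0,0,0,0],[0,0,0,0,0,0,0]],
])

```text
time_s: 25.58
ee_pos: [0.5849, 0.2423, 0.0027]
eef_rot: [-3.142, 0.0, -2.905]
force: [-0.8, -0.5, 3.1]
grip_width: 0.0394
grip_force: 25.0
```

Emit:
carry_out([
  [[0,0,-20,0,0,0,0],[0,0,-35,0,0,0,0],[0,0,-35,0,0,0,0],[0,0,-20,0,0,0.042,0],[5.7,-31,0,0,0,0,0],[5.7,-31,0,0,0,0,0],[5.7,-32,0,0,0,0,0],[5.7,-32,0,0,0,0,0],[5.7,-32,0,0,0,0,0],[5.7,-32,0,0,0,0,0],[5.7,-31.8,0,0,0,0,0],[0,0,15,0,0,0,0],[0,0,15,0,0,0,0],[0,0,0,0,0,0,0],[0,0,0,0,0,0,0],[0,0,0,0,0,0,0]],
])

```text
time_s: 26.92
ee_pos: [0.5888, 0.0172, 0.0831]
eef_rot: [-3.141, 0.001, -2.947]
force: [0.6, 0.2, -1.4]
grip_width: 0.0395
grip_force: 25.0
```

```bash
python3 -c "
from h import *
go(587.6,16.9,80,3.334)"
```

```text
t 26.92 pos [588.8  17.2  83.1] rot [-3.141e+00  1.000e-03 -2.947e+00] F [ 0.6  0.2 -1.4] w 39.5 gf 25.0
turn 0.002 roll/pitch [-3.1414e+00  6.0000e-04] shift [ 1.2 -0.1  3.1]
```

Emit:
carry_out([
  [[1,0,6,0,0,0,0],[0,0,6,0,0,0,0],[0,0,2,0,0,0,0],[0,0,2,0,0,0,0],[0,0,2,0,0,0,0],[0,0,2,0,0,0,0],[0,0,0,0,0,0,0]],
])

```text
time_s: 27.5
ee_pos: [0.5879, 0.0168, 0.0623]
eef_rot: [-3.142, 0.001, -2.947]
force: [4.3, 1.4, -3.4]
grip_width: 0.0395
grip_force: 25.0
```

Emit:
carry_out([
  [[-0.7,0,3,0,0,0,0],[0,0,3,0,0,0,0],[0,0,3,0,0,0,0],[0,0,4,0,0,0,0],[0,0,4,0,0,0,0],[0,0,0,0,0,0,0]],
])

```text
time_s: 28.0
ee_pos: [0.588, 0.0169, 0.0444]
eef_rot: [3.141, -0.001, -2.947]
force: [1.7, 1.0, -1.8]
grip_width: 0.0396
grip_force: 25.0
```

Emit:
carry_out([
  [[-0.3,0,4,0,0,0,0],[0,0,4,0,0,0,0],[0,0,4,0,0,0,0],[0,0,2,0,0,0,0],[0,0,0,0,0,0,0]],
])

```text
time_s: 28.42
ee_pos: [0.5882, 0.0169, 0.0309]
eef_rot: [3.141, -0.001, -2.947]
force: [-0.3, 0.3, -1.3]
grip_width: 0.0395
grip_force: 25.0
```

Emit:
carry_out([
  [[0,0,0,0,0,0,70],[0,0,0,0,0,0,70],[0,0,0,0,0,0,70],[0,0,-25,0,0,0,70],[0,0,-35,0,0,0,70],[0,0,-35,0,0,0,70],[0,0,0,0,0,0.09,70],[0,0,0,0,0,0.09,70],[0,0,0,0,0,0.086,70],[6,36,0,0,0,0,70],[6,36,0,0,0,0,70],[6,36,0,0,0,0,70],[6,36,0,0,0,0,70],[6,36,0,0,0,0,70],[6,36,0,0,0,0,70],[6,36,0,0,0,0,70],[6,36,0,0,0,0,70],[6,36,0,0,0,0,70],[6,36,0,0,0,0,70]],
])

```text
time_s: 30.0
ee_pos: [0.5539, 0.3821, 0.1265]
eef_rot: [3.142, 0.0, 3.07]
force: [0.9, 0.5, -0.6]
grip_width: 0.0699
grip_force: 0.0
```

Emit:
carry_out([
  [[8,37,0,0,0,0,70],[0,0,30,0,0,0,70],[0,0,30,0,0,0,70],[0,0,20,0,0,0,70],[0,0,0,0,0,0,70],[0,0,0,0,0,0,70]],
])

```text
time_s: 30.5
ee_pos: [0.5489, 0.4176, 0.0461]
eef_rot: [-3.141, -0.001, 3.07]
force: [0.4, 0.5, 1.1]
grip_width: 0.0702
grip_force: 0.0
```

```bash
python3 - <<'E'
from look import *
go(548.3,418,2.5,3.07)
for q in((548.2,418.9),(416,350)): sidefind(*q); topfind(*q)
E
```

```text
t 30.6 pos [550.  418.2  48.5] rot [3.14e+00 2.00e-03 3.07e+00] F [0.1 0.7 1. ] w 70.2 gf 0.0
turn -0.0 roll/pitch [3.1399e+00 2.1000e-03] shift [ 1.6 -0.3 46. ]
side 267 173 [0.5485 0.4177] [0.5484 0.4191] [92.3 51.5] -0.071 -0.055
top 199 202 [0.5492 0.4226] [0.5494 0.4222] [134.5 128. ] 0.046 0.564
side 241 189 [0.5272 0.4133] [0.5317 0.4152] [61.7 42.7] -0.142 -0.424
top 217 239 [0.4155 0.3544] [0.4178 0.3521] [130.2 126.5] 0.039 0.755
```

Emit:
carry_out([
  [[1,0,25,0,0,0,70],[0,0,15,0,0,0,70],[0,0,5,0,0,0,70],[0,0,0,0,0,0,70],[0,0,0,0,0,0,70],[0,0,0,0,0,0,0],[0,0,0,0,0,0,0],[0,0,0,0,0,0,0],[0,0,0,0,0,0,0],[0,0,0,0,0,0,0],[0,0,0,0,0,0,0]],
])

```text
time_s: 31.52
ee_pos: [0.5482, 0.4179, 0.0015]
eef_rot: [3.141, 0.0, 3.07]
force: [-0.5, -0.5, 0.8]
grip_width: 0.0393
grip_force: 25.0
```

Emit:
carry_out([
  [[0,0,-20,0,0,0,0],[0,0,-35,0,0,0,0],[0,0,-35,0,0,0,0],[0,0,-30,0,0,0,0],[0,0,0,0,0,-0.088,0],[0,0,0,0,0,-0.088,0],[0,0,0,0,0,-0.088,0],[3.1,-33,0,0,0,0,0],[3.1,-33,0,0,0,0,0],[3.1,-33,0,0,0,0,0],[3.1,-33,0,0,0,0,0],[3.1,-33,0,0,0,0,0],[3.1,-33,0,0,0,0,0],[3.1,-33,0,0,0,0,0],[3.1,-33,0,0,0,0,0],[3.1,-33,0,0,0,0,0],[3.1,-33,0,0,0,0,0],[3.1,-33,0,0,0,0,0],[3.4,-38,0,0,0,0,0]],
])

```text
time_s: 33.1
ee_pos: [0.5877, 0.016, 0.1215]
eef_rot: [3.141, 0.0, -2.949]
force: [0.8, 0.3, -2.0]
grip_width: 0.0393
grip_force: 25.0
```

Emit:
carry_out([
  [[0,0,25,0,0,0,0],[0,0,15,0,0,0,0],[0,0,0,0,0,0,0],[0,0,0,0,0,0,0],[0,0,0,0,0,0,0]],
])

```text
time_s: 33.52
ee_pos: [0.5884, 0.0174, 0.0824]
eef_rot: [-3.141, 0.001, -2.949]
force: [0.0, -0.4, -0.5]
grip_width: 0.0397
grip_force: 25.0
```

```bash
python3 -c "
from h import *
go(588,16.9,70,3.334)"
```

```text
t 33.52 pos [588.4  17.4  82.4] rot [-3.141e+00  1.000e-03 -2.949e+00] F [ 0.  -0.4 -0.5] w 39.7 gf 25.0
turn 0.0 roll/pitch [-3.1413e+00  1.2000e-03] shift [ 0.5 -0.5 12.4]
```

Emit:
carry_out([
  [[0.5,-0.5,6,0,0,0,0],[0,0,6,0,0,0,0],[0,0,2,0,0,0,0],[0,0,2,0,0,0,0],[0,0,2,0,0,0,0],[0,0,3,0,0,0,0],[0,0,0,0,0,0,0]],
])

```text
time_s: 34.1
ee_pos: [0.5873, 0.0165, 0.0598]
eef_rot: [3.141, -0.001, -2.949]
force: [0.0, 0.7, 0.3]
grip_width: 0.0394
grip_force: 25.0
```

Emit:
carry_out([
  [[0,0,4,0,0,0,0],[0,0,4,0,0,0,0],[0,0,4,0,0,0,0],[0,0,4,0,0,0,0],[0,0,4,0,0,0,0],[0,0,3,0,0,0,0],[0,0,1,0,0,0,0],[0,0,0,0,0,0,0]],
])

```text
time_s: 34.77
ee_pos: [0.5874, 0.0165, 0.0361]
eef_rot: [3.142, -0.0, -2.949]
force: [-0.4, 0.9, -0.9]
grip_width: 0.0393
grip_force: 25.0
```

Emit:
carry_out([
  [[0,0,0,0,0,0,70],[0,0,0,0,0,0,70],[0,0,0,0,0,0,70],[0,0,-25,0,0,0,70],[0,0,-35,0,0,0,70],[0,0,-30,0,0,0,70],[0,0,0,0,0,-0.081,70],[0,0,0,0,0,-0.081,70]],
])

```text
time_s: 35.43
ee_pos: [0.5884, 0.0165, 0.1287]
eef_rot: [-3.14, 0.004, -2.784]
force: [-0.2, 0.3, -1.3]
grip_width: 0.07
grip_force: 0.0
```

```bash
python3 - <<'E'
from look import *
go(416,349.5,2.5,3.497)
for th in(45,54,62): sidefind(416,350,thr=th); topfind(416,350,thr=th)
a=s['bgr'][150:300,200:420]; b=t['bgr'][150:300,180:440]
a=cv2.resize(a,(586,400));b=cv2.resize(b,(693,400))
im=cv2.convertScaleAbs(np.vstack([cv2.resize(a,(440,300)),cv2.resize(b,(440,254))]),alpha=1.8); cv2.imwrite('pics/x7.png',im)
E
```

```text
t 35.53 pos [587.6  16.5 126.9] rot [-3.141e+00  1.000e-03 -2.786e+00] F [-0.5 -0.8 -1.3] w 70.3 gf 0.0
turn 0.0 roll/pitch [-3.1413e+00  8.0000e-04] shift [ 45.  371.9 124.4]
side 241 189 [0.4613 0.3476] [0.4615 0.3476] [8.2 2.6] 1.248 1.252
top 217 239 [0.4161 0.3486] [0.4161 0.3486] [92.2 41.9] 0.342 0.346
side 241 189 [0.4156 0.3484] [0.4158 0.3485] [95.  47.3] 0.346 0.369
top 217 239 [0.4164 0.3486] [0.4164 0.3483] [94.5 44.5] 0.343 0.346
side 241 189 [0.4157 0.3486] [0.4157 0.3484] [97.8 50.7] 0.343 0.377
top 217 239 [0.4165 0.3487] [0.4165 0.3483] [96.7 46.7] 0.349 0.345
```

View pics/x7.png

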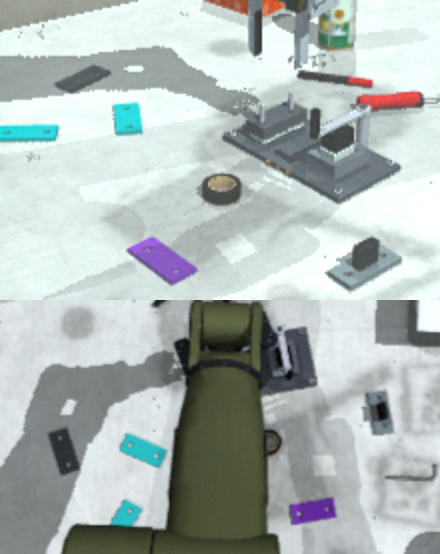

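Emit:
carry_out([
  [[3.7,31,0,0,0,0.005,70],[3.7,31,0,0,0,0,70],[3.7,31,0,0,0,0,70],[3.7,31,0,0,0,0,70],[3.7,31,0,0,0,0,70],[3.7,31,0,0,0,0,70],[3.7,31,0,0,0,0,70],[3.7,31,0,0,0,0,70],[3.7,31,0,0,0,0,70],[3.7,31,0,0,0,0,70],[3.7,31,0,0,0,0,70],[3.7,31,0,0,0,0,70],[0,0,30,0,0,0,70],[0,0,30,0,0,0,70],[0,0,30,0,0,0,70],[0,0,0,0,0,0,70],[0,0,0,0,0,0,70],[0,0,0,0,0,0,70]],
])

```text
time_s: 37.03
ee_pos: [0.4191, 0.3512, 0.038]
eef_rot: [3.141, 0.002, -2.794]
force: [-0.0, -0.1, 0.6]
grip_width: 0.0701
grip_force: 0.0
```

```bash
python3 - <<'E'
from look import *
go(416,348.7,2.5,3.492)
sidefind(416,350)
E
```

```text
t 37.13 pos [419.3 351.3  38.3] rot [ 3.141e+00  3.000e-03 -2.793e+00] F [-0.3 -0.4  0. ] w 69.9 gf 0.0
turn -0.002 roll/pitch [3.1408e+00 2.8000e-03] shift [ 4.  -1.3 35.8]
side 241 189 [0.4154 0.3501] [0.4155 0.3499] [97.4 47.9] 0.371 0.4
```

Emit:
carry_out([
  [[4,-1,18,0,0,0,70],[0,0,12,0,0,0,70],[0,0,6,0,0,0,70],[0,0,0,0,0,0,70],[0,0,0,0,0,0,70],[0,0,0,0,0,0,0],[0,0,0,0,0,0,0],[0,0,0,0,0,0,0],[0,0,0,0,0,0,0],[0,0,0,0,0,0,0],[0,0,0,0,0,0,0]],
])

```text
time_s: 38.05
ee_pos: [0.415, 0.3485, 0.0004]
eef_rot: [3.142, 0.0, -2.792]
force: [0.1, -0.6, 0.7]
grip_width: 0.0394
grip_force: 25.0
```

Emit:
carry_out([
  [[0,0,-20,0,0,0,0],[0,0,-35,0,0,0,0],[0,0,-35,0,0,0,0],[0,0,-32,0,0,0,0],[0,0,0,0,0,0.078,0],[0,0,0,0,0,0.078,0],[-9.6,-32.6,0,0,0,0,0],[-9.6,-32.6,0,0,0,0,0],[-9.6,-32.6,0,0,0,0,0],[-9.6,-32.6,0,0,0,0,0],[-9.6,-32.6,0,0,0,0,0],[-9.6,-32.6,0,0,0,0,0],[-9.6,-32.6,0,0,0,0,0],[-9.6,-32.6,0,0,0,0,0],[-9.6,-32.6,0,0,0,0,0],[-9.6,-32.6,0,0,0,0,0],[-9.3,-32.6,0,0,0,0,0],[0,0,0,0,0,0,0],[0,0,0,0,0,0,0]],
])

```text
time_s: 39.63
ee_pos: [0.5873, 0.0154, 0.1219]
eef_rot: [3.141, -0.001, -2.951]
force: [0.4, -0.5, -1.4]
grip_width: 0.039
grip_force: 25.0
```

```bash
python3 -c "
from h import *
go(587.1,16.6,70,3.334)"
```

```text
t 39.63 pos [587.3  15.4 121.9] rot [ 3.141e+00 -1.000e-03 -2.951e+00] F [ 0.4 -0.5 -1.4] w 39.0 gf 25.0
turn -0.002 roll/pitch [ 3.1414e+00 -7.0000e-04] shift [-0.   1.2 51.9]
```

Emit:
carry_out([
  [[0,1.2,20,0,0,0,0],[0,0,20,0,0,0,0],[0,0,8,0,0,0,0],[0,0,4,0,0,0,0],[0,0,2,0,0,0,0],[0,0,2,0,0,0,0],[0,0,2,0,0,0,0],[0,0,2,0,0,0,0],[0,0,0,0,0,0,0],[0,0,0,0,0,0,0]],
])

```text
time_s: 40.47
ee_pos: [0.5871, 0.0179, 0.0626]
eef_rot: [-3.141, 0.0, -2.948]
force: [-0.0, -0.8, -0.9]
grip_width: 0.0398
grip_force: 25.0
```

Emit:
carry_out([
  [[0,-0.8,3,0,0,0,0],[0,0,3,0,0,0,0],[0,0,3,0,0,0,0],[0,0,0,0,0,0,0]],
])

```text
time_s: 40.8
ee_pos: [0.5867, 0.0171, 0.0525]
eef_rot: [3.141, -0.001, -2.948]
force: [1.1, -0.3, -1.2]
grip_width: 0.0395
grip_force: 25.0
```

Emit:
carry_out([
  [[0,0,4,0,0,0,0],[0,0,4,0,0,0,0],[0,0,3,0,0,0,0],[0,0,1,0,0,0,0],[0,0,0,0,0,0,0]],
])

```text
time_s: 41.22
ee_pos: [0.5869, 0.0172, 0.0409]
eef_rot: [3.141, -0.001, -2.948]
force: [-1.3, -0.1, -0.2]
grip_width: 0.0394
grip_force: 25.0
```

Emit:
carry_out([
  [[0,0,0,0,0,0,70],[0,0,0,0,0,0,70],[0,0,0,0,0,0,70],[0,0,-25,0,0,0,70],[0,0,-35,0,0,0,70],[0,0,-35,0,0,0,60],[0,0,-20,0,0,0,60],[0,0,0,0,0,0,60]],
])

```text
time_s: 41.88
ee_pos: [0.5889, 0.0171, 0.1616]
eef_rot: [-3.14, 0.008, -2.948]
force: [0.8, 0.3, -0.1]
grip_width: 0.0603
grip_force: 0.0
```

```bash
python3 - <<'E'
from look import *
st()
print(ray(t,(412.8,213.0),.008).round(4))
def cen(P):
    h=cv2.convexHull(P.astype(np.float32)); M=cv2.moments(h); return np.array([M['m10'],M['m01']])/M['m00'],M['m00']
bt=(400,195,428,232); u,v=proj(s,[.51,-.337,.02]).round().astype(int); bs=(u-25,v-20,u+25,v+20)
pt,ps=region(t,bt,0,27),region(s,bs,0,42); ct,a=cen(pt); cs,b=cen(ps)
print('rib',ct,a,cs,b,tri(t,ct,s,cs).round(4),rect(t,pt,.0235))
print('plate top',rect(t,region(t,bt,0,80),.004)); print('side',rect(s,region(s,bs,0,88),.004))
im=cv2.hconcat([cv2.resize(t['bgr'][190:235,395:435],(400,450),interpolation=cv2.INTER_CUBIC),cv2.resize(s['bgr'][v-22:v+23,u-20:u+20],(400,450),interpolation=cv2.INTER_CUBIC)])
cv2.imwrite('pics/cov.png',cv2.convertScaleAbs(im,alpha=1.8)); print(u,v)
E
```

```text
t 41.98 pos [587.2  17.2 156.7] rot [-3.141e+00  1.000e-03 -2.948e+00] F [ 0.2  0.3 -0.7] w 59.8 gf 0.0
[ 0.5151 -0.3437  0.008 ]
rib [405.17768606 215.27238487] 51.47220145328902 [377.4681507  274.85581816] 5.68056403240189 [ 0.499  -0.3095  0.0277] (array([ 0.5042, -0.313 ]), array([ 0.5043, -0.313 ]), array([35.2, 21.4]), 0.242, 0.045)
plate top (array([ 0.501 , -0.3154]), array([ 0.5037, -0.318 ]), array([93.5, 42.3]), -0.023, 0.041)
side (array([ 0.5079, -0.3092]), array([ 0.505 , -0.3067]), array([102.8,  63.1]), 0.154, 0.377)
390 281
```

View pics/cov.png

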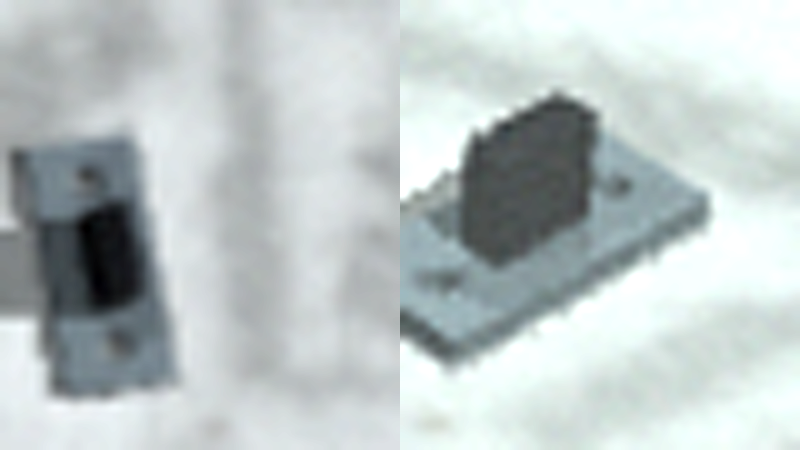

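```bash
python3 - <<'E'
from look import *
T=lambda x,y:(x/10+394.55,y/10+189.55); S=lambda x,y:((x-400)/10+369.55,y/10+258.55)
f=lambda c,P,z:np.array([ray(c,p,z)[:2] for p in P])
ht=f(t,[T(88,178),T(120,342)],.007); hs=f(s,[S(622,186),S(440,277)],.007)
for h in(ht,hs): d=h[0]-h[1]; print('holes',h.round(4).tolist(),h.mean(0).round(4),np.linalg.norm(d),np.arctan2(d[1],d[0]))
cn=f(t,[T(10,150),T(130,137),T(178,383),T(55,397)],.004); print('corners',cn.round(4).tolist(),cn.mean(0).round(4))
def cen(P):
    h=cv2.convexHull(P.astype(np.float32)); M=cv2.moments(h); return np.array([M['m10'],M['m01']])/M['m00'],M['m00']
ct,_=cen(region(t,(398,205,413,225),0,22)); cs,_=cen(region(s,(373,265,391,287),0,55)); print('rib',ct,cs,tri(t,ct,s,cs).round(4),rect(t,region(t,(395,195,420,232),0,80),.004))
print(s['bgr'][275,382],t['bgr'][216,406])
E
```

```text
holes [[0.5353, -0.3105], [0.4762, -0.3205]] [ 0.5058 -0.3155] 0.059937076691583324 0.16725441896963664
holes [[0.5362, -0.3126], [0.4754, -0.3186]] [ 0.5058 -0.3156] 0.06112357632787267 0.09804838514818208
corners [[0.5457, -0.2833], [0.551, -0.3267], [0.4621, -0.3415], [0.4567, -0.2974]] [ 0.5039 -0.3122]
rib [405.22280347 215.2376189 ] [382.22687893 276.62200936] [ 0.5047 -0.3136  0.0214] (array([ 0.5035, -0.3081]), array([ 0.5027, -0.3069]), array([91.6, 58.8]), 0.081, 0.16)
[47 48 42] [14 12 12]
```

```bash
python3 -c "
from h import *
go(505,-314,11,3.297)"
```

```text
t 42.08 pos [586.5  17.2 155.1] rot [ 3.141e+00 -2.000e-03 -2.948e+00] F [-1.  -0.1  0.2] w 60.0 gf 0.0
turn 0.038 roll/pitch [ 3.1412e+00 -1.9000e-03] shift [ 131.8 -314.6  144.1]
```

Emit:
carry_out([
  [[0,0,0,0,0,0.038,60],[12,-28.6,0,0,0,0,60],[12,-28.6,0,0,0,0,60],[12,-28.6,0,0,0,0,60],[12,-28.6,0,0,0,0,60],[12,-28.6,0,0,0,0,60],[12,-28.6,0,0,0,0,60],[12,-28.6,0,0,0,0,60],[12,-28.6,0,0,0,0,60],[12,-28.6,0,0,0,0,60],[12,-28.6,0,0,0,0,60],[12,-28.6,0,0,0,0,60],[0,0,35,0,0,0,60],[0,0,35,0,0,0,60],[0,0,20,0,0,0,60],[0,0,0,0,0,0,60],[0,0,0,0,0,0,60]],
])

```text
time_s: 43.5
ee_pos: [0.5047, -0.3137, 0.0652]
eef_rot: [3.139, -0.002, -2.986]
force: [-0.2, -0.5, 0.9]
grip_width: 0.0599
grip_force: 0.0
```

```bash
python3 - <<'E'
from look import *
go(505,-314,11,3.297)
cs=region(s,(373,265,391,287),0,55).mean(0); print(cs)
E
```

```text
t 43.6 pos [ 505.9 -314.3   67.7] rot [-3.141e+00  1.000e-03 -2.986e+00] F [ 0.1 -0.8  0.1] w 59.7 gf 0.0
turn 0.0 roll/pitch [-3.1405e+00  1.1000e-03] shift [ 0.8  0.5 56.7]
[382.29042289 276.57524876]
```

Emit:
carry_out([
  [[0.7,0.3,25,0,0,0,60],[0,0,20,0,0,0,60],[0,0,10,0,0,0,60],[0,0,1,0,0,0,60],[0,0,0,0,0,0,60],[0,0,0,0,0,0,0],[0,0,0,0,0,0,0],[0,0,0,0,0,0,0],[0,0,0,0,0,0,0],[0,0,0,0,0,0,0],[0,0,0,0,0,0,0],[0,0,0,0,0,0,0]],
], squeeze=30)

```text
time_s: 44.6
ee_pos: [0.5046, -0.3139, 0.0104]
eef_rot: [-3.142, 0.0, -2.986]
force: [-0.2, 0.4, -0.2]
grip_width: 0.0165
grip_force: 0.0
```

Emit:
carry_out([
  [[0,0,0,0,0,0,0],[0,0,0,0,0,0,0],[0,0,0,0,0,0,0]],
])

```text
time_s: 44.85
ee_pos: [0.5046, -0.3139, 0.0104]
eef_rot: [-3.141, 0.0, -2.986]
force: [-0.8, 0.4, 0.8]
grip_width: 0.0142
grip_force: 30.0
```

Emit:
carry_out([
  [[0,0,-20,0,0,0,0],[0,0,-35,0,0,0,0],[0,0,-35,0,0,0,0],[0,0,-35,0,0,0,0],[0,0,-25,0,0,-0.037,0],[-14.5,30.9,0,0,0,0,0],[-14.5,30.9,0,0,0,0,0],[-14.5,30.9,0,0,0,0,0],[-14.5,30.9,0,0,0,0,0],[-14.5,30.9,0,0,0,0,0],[-14.5,30.9,0,0,0,0,0],[-14.5,30.9,0,0,0,0,0],[-14.5,30.9,0,0,0,0,0],[-14.5,30.9,0,0,0,0,0],[-14.5,30.9,0,0,0,0,0],[0,0,25,0,0,0,0],[0,0,25,0,0,0,0],[0,0,18,0,0,0,0],[0,0,0,0,0,0,0],[0,0,0,0,0,0,0]],
])

```text
time_s: 46.52
ee_pos: [0.5875, 0.0171, 0.092]
eef_rot: [3.141, -0.002, -2.949]
force: [-0.3, -0.5, -1.0]
grip_width: 0.0138
grip_force: 30.0
```

```bash
python3 - <<'E'
from look import *
go(587.9,16.8,90,3.334)
crop(s['bgr'],300,170,380,230,10,'s8.png')
E
```

```text
t 46.62 pos [588.5  17.   93.8] rot [-3.141e+00  2.000e-03 -2.950e+00] F [-0.2  0.4 -1.1] w 14.1 gf 30.0
turn -0.0 roll/pitch [-3.1412e+00  1.7000e-03] shift [ 0.6 -0.1  3.8]
```

View pics/s8.png

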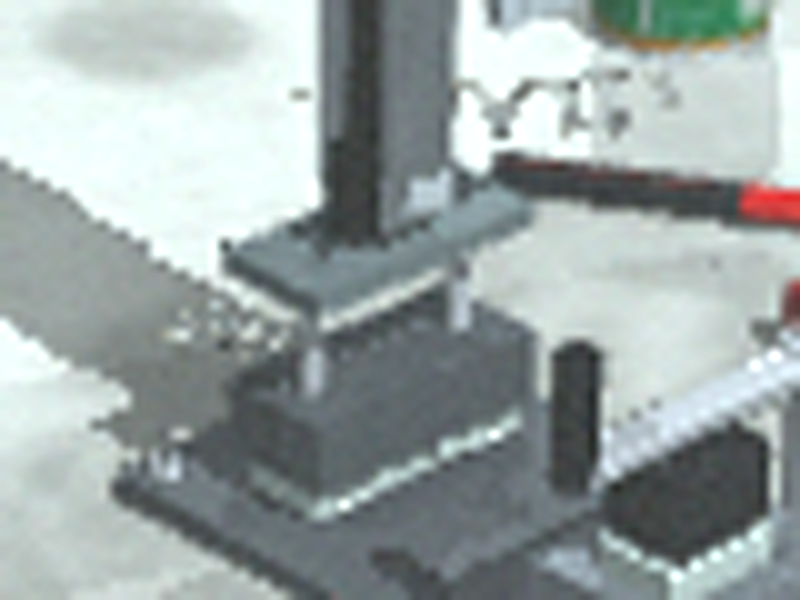

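Emit:
carry_out([
  [[0,0,6,0,0,0,0],[0,0,4,0,0,0,0],[0,0,2,0,0,0,0],[0,0,2,0,0,0,0],[0,0,2,0,0,0,0],[0,0,2,0,0,0,0],[0,0,2,0,0,0,0],[0,0,0,0,0,0,0]],
])

```text
time_s: 47.28
ee_pos: [0.588, 0.0171, 0.0721]
eef_rot: [-3.142, 0.0, -2.949]
force: [0.4, -0.5, -3.2]
grip_width: 0.0143
grip_force: 30.0
```

Emit:
carry_out([
  [[0,0,4,0,0,0,0],[0,0,4,0,0,0,0],[0,0,3,0,0,0,0],[0,0,2,0,0,0,0],[0,0,2,0,0,0,0],[0,0,1,0,0,0,0],[0,0,0,0,0,0,0]],
])

```text
time_s: 47.87
ee_pos: [0.588, 0.0171, 0.0564]
eef_rot: [-3.142, 0.0, -2.949]
force: [3.2, 0.3, -0.2]
grip_width: 0.0136
grip_force: 30.0
```

Seated at the expected height. Press lightly, release and retreat, then check.

Emit:
carry_out([
  [[0,0,1,0,0,0,0],[0,0,0,0,0,0,0],[0,0,0,0,0,0,50],[0,0,0,0,0,0,50],[0,0,0,0,0,0,50],[0,0,0,0,0,0,50],[0,0,-25,0,0,0,50],[0,0,-35,0,0,0,50],[0,0,-35,0,0,0,50],[0,0,-35,0,0,0,50],[0,35,0,0,0,0,50],[0,35,0,0,0,0,50],[0,35,0,0,0,0,50],[20,35,0,0,0,0,50],[20,35,0,0,0,0,50],[20,35,0,0,0,0,50],[20,35,0,0,0,0,50],[20,35,0,0,0,0,50],[0,0,0,0,0,0,50]],
])

```text
time_s: 49.45
ee_pos: [0.4325, 0.2768, 0.1855]
eef_rot: [3.141, -0.001, -2.945]
force: [0.2, -0.6, 0.0]
grip_width: 0.0501
grip_force: 0.0
```

```bash
python3 - <<'E'
from look import *
st()
a=cv2.resize(s['bgr'][160:260,270:400],(520,400),interpolation=cv2.INTER_CUBIC); b=cv2.resize(t['bgr'][155:225,285:375],(270,210),interpolation=cv2.INTER_CUBIC)
c=np.zeros((400,790,3),np.uint8); c[:,:520]=a; c[:210,520:]=b; c[210:400,520:]=cv2.resize(t['bgr'],(270,190))
cv2.imwrite('pics/fin.png',cv2.convertScaleAbs(c,alpha=1.8))
E
```

```text
t 49.55 pos [435.5 273.7 185.5] rot [-3.142  0.    -2.947] F [ 0.3 -0.1  0.3] w 50.2 gf 0.0
```

View pics/fin.png

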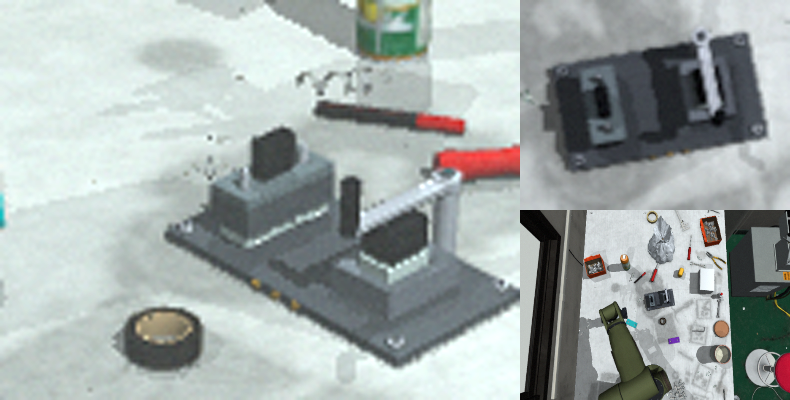

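```bash
python3 -c "
from station import ctrl
print(ctrl.hand_in())"
```

```text
the job is handed in; nothing more can be done
None
```

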